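# Gauge the green coffee pod and log the reading

### The arm

A 6-joint arm with a two-finger parallel gripper is mounted at the origin on the work surface. World frame = base frame: x ahead of the robot, y to its left, z up, the work surface at z = 0. Lengths are in mm, angles in rad, forces in N, time in s.
With the tool pointing down it reaches from about 350 to 800 mm from the base axis. Payload 7.3 kg.
Tool frame: the origin (TCP) lies midway between the tips of the shut fingers; the grasp point (between the pads) lies 19 mm behind it; z points along the fingers, y is the direction in which the jaws open and shut (so a half turn about z gives the same grasp; the last joint's range is limited). The gripper opens to 85 mm and grips with 20 to 120 N. Pads are 22 mm wide; open, the fingers measure 114 mm over their backs; the gripper's body (76 mm by 85 mm) begins 54 mm behind the grasp point. The pads swing forward as they close: fully open they stand 13 mm farther back than shut.
Start: joints at [-1.327, 0.342, 1.524, -0, 1.275, -0.146], TCP at [199.525, -485.628, 231.322] pointing down, gripper open.
Joint ranges: [-2.53, 2.53], [-0.77, 2.02], [0.04, 2.7], [-1, 4.14], [0.28, 2.66], [-3.11, 3.11]. Speed limits (rad/s): [2.57, 2.57, 3.14, 3.14, 3.14, 3.14].

### API

Orientations are given as a 3x3 rotation matrix whose columns are the frame's x, y, z axes.
In Python, from station import bot, vision gives the robot as it stands.
- The arm moves only by the tool send_rows, never from a script. Its argument "motion" is a list of rows, each an object of numbers: "x", "y", "z": the shift along the tool's x, y, z in m; "roll": the turn about the tool's z in degrees. In form: [{"x": .., "y": .., "z": .., "roll": ..}, ...]. A call has 1 to 20 rows; each row shifts and turns the commanded pose from where the row before left it, along the tool's axes as they then stand; what a row does not reach is not made up. A row lasts 1/12 s, in which the tool goes at most 41.7 mm and 7.16 degrees, less where a joint would pass 70% of its speed; a pose out of reach is approached as far as the arm can. A call is refused whole if a number of a shift passes 0.0417 or a number of a turn 7.16, either way. A call with a gripper value outside its range is refused whole. "hand" is the closure in counts, from 0 (fully open) to 255 (shut), set as the call begins (left out, the last holds). The fingers move at their own pace and stop on an object; "newtons" is the grip in N (left out, the last holds). Time passes only in rows, so rows that do not move let the fingers close. It gives the time, the measured TCP pose, the force and the opening at its end, in the units of the state.
- bot.sense(): the state, without advancing time (a new reading comes with each control period).
- vision.snapshot(name): name is "scene" or "top" or "wrist"; returns the picture (420x560x3 uint8, red, green, blue); there is no depth.
- vision.get_calibration(name): a dict with "fx", "fy", "cx", "cy" (pixels), "k1" (the pictures are not rectified: a ray, as slopes to the right and down, at radius r is drawn at 1 + k1 r^2 times it, then the intrinsics apply), "extrinsics" (4x4, takes a point from camera to world coordinates). Camera axes: x right, y down, z forward; pixel columns grow to the right and rows downward; lengths in mm; the calibration is good to about 2 mm. A picture is of the moment at which its call begins: read the wrist's pose just before it. get_calibration takes no time and is no camera call; for the wrist camera it gives the pose at the moment of the call.
- bot.sign_off(): hands the job in, once; it reports no verdict.
The state is a dict: "time": time; "joint_positions": joint angles; "joint_vel": joint speeds; "tau": joint torques, N m; "ee_pos": TCP position; "tool_rot": TCP orientation; "contact_force": force on the tool from outside, world axes, zero at the start; "wrist_torque": the same for the moment, N m; "width": finger opening in mm.
Only numpy, scipy, OpenCV 4.12 (cv2) and the standard library are available. Lean on these libraries where they do the work, as an engineer would, in place of code of your own. Each camera call takes 0.05 s, during which the arm holds its last target.

### The job

Check how high the green-lidded coffee pod stands: turn the brown carousel by its yellow post until the green pod is centred under the gauge's foot, then lower the gauge by its black top knob until the sprung foot presses on the lid with its spring pushed in about 6 mm, never driven hard to the end of its spring, and leave the gauge standing like that. Then hold the yellow log button fully down for at least two seconds and let it go. Leave the mug, the jar and the spare pod where they stand.

Things in the scene. Friction and masses are not known exactly. Their poses are not given: they have to be found in the camera images.
- station: Fixed check station: grey round base 240 mm across with a tongue to a column. Origin on the table, on the carousel's vertical pivot axis. Its x axis points from the pivot to the gauge: spindle axis (vertical) 78 mm out, column (34 mm across, 157 mm tall) 178 mm out, joined by a level arm ending in a 38 mm round head around the spindle, 119 to 149 mm above the table.
- carousel (a joint): Angle (rad, anticlockwise from above, -0.6 to 1.5) of the carousel, a brown disc 224 mm across, 8 mm thick, top 60 mm above the table, with five white pods in it. It turns about the pivot with light friction (0.06 N m) and stays where left. At 0 the green pod is exactly under the gauge's foot. Starts at 0.5 to 1.15.
- post_top (a point): Centre of the top of the yellow upright post on the carousel by which it is turned: round, 16 mm across, 74 mm tall above the disc (top 142 mm above the table), 92 mm from the pivot. Moves with the carousel.
- green_pocket (a point): Centre of the green-lidded pod, 78 mm from the pivot, at the level of the disc's top face; moves with the carousel. The pods are 47 mm across and sit tight; each lid's top is 6 to 24 mm above the disc, different every time and not reported, so it must be felt or seen.
- spindle_top (a point): Centre of the flat top of the gauge's black round knob (32 mm across, 30 mm tall, axis upright), 242 mm above the table when the spindle is fully raised. Moves down with the spindle.
- spindle (a joint): How far the gauge's spindle has been lowered, m: 0 fully raised, 0.045 lowest. It is stiff: its friction is 8 N either way and it stays where it is left (about 7 N of push moves it down, before the foot's spring adds its share). Starts at 0 to 0.008.
- foot_tip (a point): Centre of the underside of the gauge's foot, a round steel pad 24 mm across at the lower end of the spindle; 100 mm above the table when the spindle is fully raised and the foot is free.
- foot (a joint): How far the foot's spring is pushed in, m: 0 free, 0.014 at its end. The foot gives upward when it presses on a lid: 0.5 N per mm with 0.5 N of preload, so about 3.5 N at 6 mm. A green sleeve above the foot, 10 mm of it in view when free, vanishes into the spindle as the spring goes in.
- log_top (a point): Centre of the top of the yellow round log button (28 mm across), 50 mm above the table, on a fixed grey box 90 by 75 mm, 32 mm tall.
- log (a joint): How far the log button is pressed down, m: 0 up, 0.006 fully down. It springs back; fully down takes 5 N.
- mug: Bystander: white mug, 80 mm across, 92 mm tall. Origin at the centre of its underside.
- jar: Bystander: amber jar with green cap, 64 mm across, 100 mm tall. Origin at the centre of its underside.
- spare_pod: Bystander: loose white coffee pod with copper lid, 47 mm across, 45 mm tall. Origin at the centre of its underside.
Things that resemble listed ones, but are neither listed nor needed, are in the scene too. What is shaped like the part that bears log_top but blue or turquoise is not meant.

How it is judged:
By the outcome, as a careful person would: the job done as asked, in the order asked, and still so for the second after the job is handed in, with the robot touching nothing.
It also fails if it takes over 58 s, if anything falls off the work surface, if the arm or the gripper's body presses on something with over 40 N, if the wrist force passes 120 N, or if a joint passes its speed limit or range.

## Working session

There is one attempt and no reset: what is moved stays moved. The work goes in short steps, Python scripts to look and compute and a tool call to move; the robot and the scene stay as the last step left them, time stands still between calls to the robot, and variables do not carry over. Pictures are saved under pics/ and viewed, and the job is handed in when it is done.

Besides the shell and the picture viewer there is one more tool, called after "Request:" as name(argument=value, ...), one argument or row to a line, values as JSON. send_rows: Moves the arm, as the interface text tells. Its arguments: {"type":"object","properties":{"motion":{"type":"array","items":{"type":"object","properties":{"x":{"type":"number"},"y":{"type":"number"},"z":{"type":"number"},"roll":{"type":"number"}}}},"hand":{"type":"number"},"newtons":{"type":"number"}},"required":["motion"]}

```bash
mkdir -p pics; ls; python3 - <<'E'
from station import bot, vision
import cv2
for n in ["scene","top"]:
    im=vision.snapshot(n); cv2.imwrite(f"pics/{n}0.png",im[:,:,::-1])
    c=vision.get_calibration(n); print(n,{k:(v if k!="extrinsics" else [list(map(lambda t:round(float(t),3),r)) for r in v]) for k,v in c.items()})
s=bot.sense(); print(s["time"],s["tool_rot"],s["contact_force"],s["width"])
E
```

```text
pics
scene {'fx': 546.7774507346614, 'fy': 546.7774507346614, 'cx': 277.6940824645046, 'cy': 213.11358291315202, 'k1': -0.032512849047104886, 'extrinsics': [[0.364, 0.596, -0.716, 1592.888], [0.931, -0.229, 0.283, -416.761], [0.005, -0.77, -0.638, 1043.628], [0.0, 0.0, 0.0, 1.0]]}
top {'fx': 404.792136782808, 'fy': 404.792136782808, 'cx': 279.4579301562505, 'cy': 205.9129498855614, 'k1': -0.061562001568658264, 'extrinsics': [[-0.01, -0.993, 0.115, 441.126], [-1.0, 0.01, -0.001, -21.632], [-0.0, -0.115, -0.993, 1372.324], [0.0, 0.0, 0.0, 1.0]]}
0.1 [[ 9.25000325e-01  3.79966174e-01 -3.23026176e-04]
 [ 3.79966269e-01 -9.24999483e-01  1.26115071e-03]
 [ 1.80395564e-04 -1.28930387e-03 -9.99999153e-01]] [-0.05751562 -0.90733684  1.47708586] 85.42385516699272
```

View pics/scene0.png

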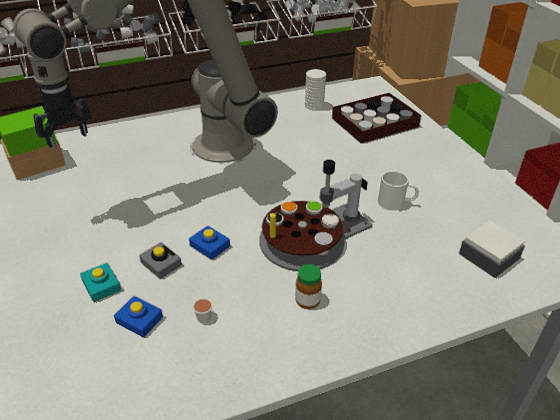

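View pics/top0.png

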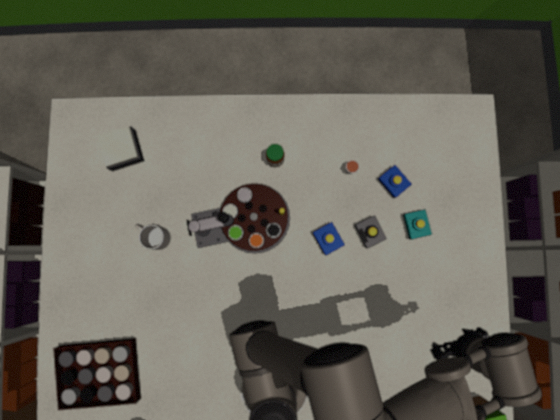

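```bash
python3 - <<'E'
import cv2
a=cv2.imread("pics/scene0.png"); b=cv2.imread("pics/top0.png")
cv2.imwrite("pics/c1.png",cv2.resize(a[145:275,250:400],None,fx=5,fy=4.6,interpolation=cv2.INTER_CUBIC))
cv2.imwrite("pics/c2.png",cv2.resize(b[170:260,180:300],None,fx=6,fy=6,interpolation=cv2.INTER_CUBIC))
cv2.imwrite("pics/c3.png",cv2.resize(b[150:260,300:440],None,fx=5,fy=5,interpolation=cv2.INTER_CUBIC))
cv2.imwrite("pics/c4.png",cv2.resize(a[220:340,70:240],None,fx=4,fy=4,interpolation=cv2.INTER_CUBIC))
E
```

```text
(no output)
```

View pics/c1.png

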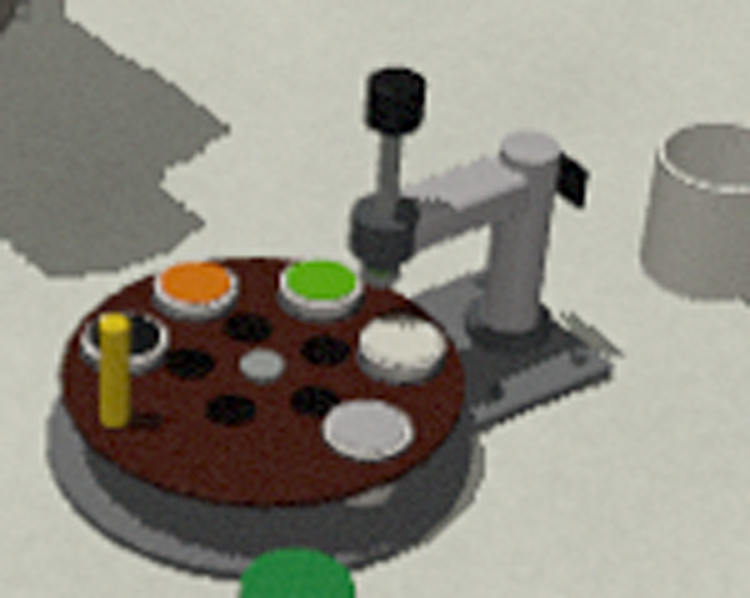

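View pics/c2.png

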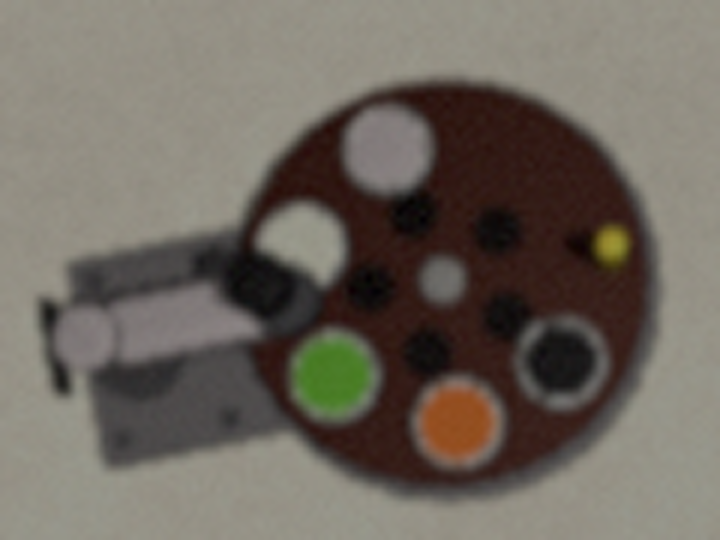

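View pics/c3.png

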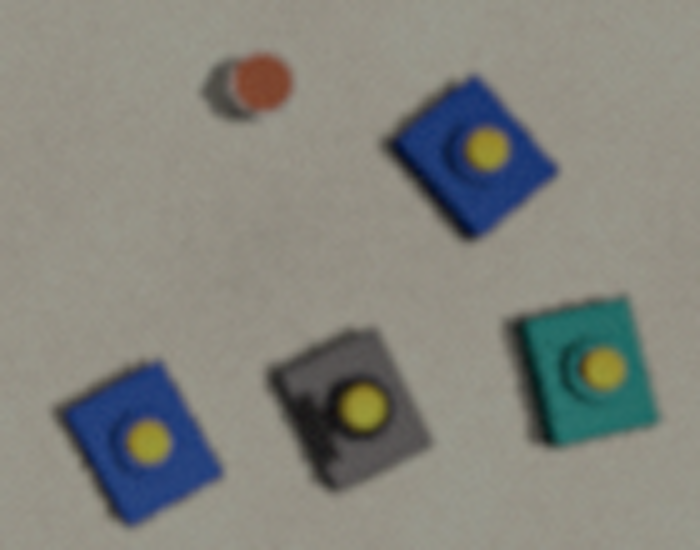

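View pics/c4.png

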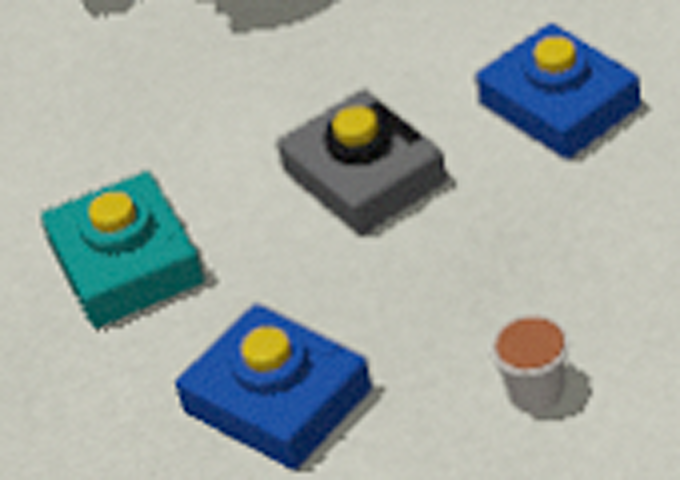

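```bash
cat > h.py <<'E'
import numpy as np, cv2
from station import bot, vision
def ray(n,u,v,c=None):
    c=c or vision.get_calibration(n)
    K=np.array([[c["fx"],0,c["cx"]],[0,c["fy"],c["cy"]],[0,0,1]])
    p=cv2.undistortPointsIter(np.array([[[u,v]]],float),K,np.array([c["k1"],0,0,0]),None,None,(3,50,1e-10))[0,0]
    E=np.array(c["extrinsics"]); d=E[:3,:3]@np.array([p[0],p[1],1]); return E[:3,3],d
def atz(n,u,v,z,c=None):
    o,d=ray(n,u,v,c); return o+d*(z-o[2])/d[2]
def tri(r1,r2):
    (a,d),(b,e)=r1,r2; d=d/np.linalg.norm(d);e=e/np.linalg.norm(e)
    s=np.linalg.lstsq(np.c_[d,-e],b-a,rcond=None)[0]; p,q=a+s[0]*d,b+s[1]*e
    return (p+q)/2,np.linalg.norm(p-q)
def proj(n,P,c=None):
    c=c or vision.get_calibration(n);E=np.array(c["extrinsics"])
    q=E[:3,:3].T@(np.array(P,float)-E[:3,3]);x,y=q[0]/q[2],q[1]/q[2];f=1+c["k1"]*(x*x+y*y)
    return c["fx"]*x*f+c["cx"],c["fy"]*y*f+c["cy"]
E
python3 - <<'E'
from h import *
np.set_printoptions(precision=1,suppress=True)
T=lambda u,v,x0,y0,s:(x0+(u+.5)/s-.5,y0+(v+.5)/s-.5)
S=lambda u,v:(250+(u+.5)/5-.5,145+(v+.5)/4.6-.5)
t=lambda u,v:T(u,v,180,170,6)
D={"hub":(t(442,280),S(262,365),60),"col":(t(85,338),S(530,150),157),"post":(t(612,244),S(114,322),142),"green":(t(333,375),S(321,281),75),"knob":(t(258,283),S(397,80),240),"log":(T(362,407,300,150,5),T(355,125,70,220,4),50),
"spare":(T(262,82,300,150,5),T(531,343,70,220,4),45)}
for k,(a,b,z) in D.items():
    print(k,atz("top",*a,z),atz("scene",*b,z),*tri(ray("top",*a),ray("scene",*b)))
print(atz("top",275,153,100),atz("scene",309,272,100),"jar")
print(atz("top",155,237,92),atz("scene",394,180,92),"mug")
E
```

```text
hub [559.9  63.   60. ] [556.4  65.5  60. ] [559.8  63.3  63.3] 1.0457722217547902
col [523.6 236.4 157. ] [529.9 234.8 157. ] [524.1 237.9 152.2] 0.8813369350842047
post [570.  -28.9 142. ] [581.6 -31.4 142. ] [571.2 -28.2 133. ] 1.5363647596723178
green [508.2 120.5  75. ] [511.6 120.5  75. ] [508.5 121.4  72.4] 1.221447494556096
knob [543.  137.7 240. ] [544.6 140.5 240. ] [543.7 139.2 239.5] 3.104256467393708
log [ 508.3 -324.9   50. ] [ 510.1 -325.1   50. ] [ 508.4 -325.1   48.5] 0.3055057157214446
spare [ 726.7 -266.8   45. ] [ 728.3 -265.9   45. ] [ 727.1 -266.3   43.9] 1.2817015944503114
[759.7  -9.9 100. ] [766.6  -8.2 100. ] jar
[493.8 373.7  92. ] [505.  382.3  92. ] mug
```

Request:
send_rows(
  motion=[
    {"x": 0.0287,"y": -0.0157},
    {"x": 0.0287,"y": -0.0157},
    {"x": 0.0287,"y": -0.0157},
    {"x": 0.0287,"y": -0.0157},
    {"x": 0.0287,"y": -0.0157},
    {"x": 0.0287,"y": -0.0157},
    {"x": 0.0287,"y": -0.0157},
    {"x": 0.0287,"y": -0.0157},
    {"x": 0.0287,"y": -0.0157},
    {"x": 0.0287,"y": -0.0157},
    {"x": 0.0287,"y": -0.0157},
    {"x": 0.0287,"y": -0.0157},
    {"x": 0.0287,"y": -0.0157},
    {"x": 0.0287,"y": -0.0157},
    {"x": 0.0287,"y": -0.0157},
    {"x": 0.0287,"y": -0.0157},
    {"x": 0.0287,"y": -0.0157},
    {"x": 0.0287,"y": -0.0157},
  ],
)

```text
invalid input at $.motion[0]: expected keys x, y, z, roll
```

Request:
send_rows(
  motion=[
    {"roll": -6.8},
    {"roll": -6.8},
    {"roll": -6.8},
    {"roll": -6.8},
    {"roll": -6.8},
    {"roll": -6.8},
    {"roll": -6.8},
    {"roll": -6.8},
    {"roll": -6.8},
    {"roll": -6.8},
    {"roll": -6.8},
    {},
  ],
)

```text
invalid input at $.motion[0]: expected keys x, y, z, roll
```

```bash
python3 - <<'E'
from h import *
s=bot.sense(); print(s["time"],s["ee_pos"],s["tool_rot"],s["joint_positions"],s["contact_force"])
c=vision.get_calibration("wrist"); print(c)
for n in ["wrist","top","scene"]:
    im=vision.snapshot(n); cv2.imwrite(f"pics/{n}1.png",im[:,:,::-1])
E
```

```text
0.1 [ 199.4135671  -485.28538492  230.72421577] [[ 9.25000325e-01  3.79966174e-01 -3.23026176e-04]
 [ 3.79966269e-01 -9.24999483e-01  1.26115071e-03]
 [ 1.80395564e-04 -1.28930387e-03 -9.99999153e-01]] [-1.32704391e+00  3.42615863e-01  1.52489437e+00 -9.51603540e-06
  1.27538425e+00 -1.46004763e-01] [-0.05751562 -0.90733684  1.47708586]
{'fx': 363.097564444724, 'fy': 363.097564444724, 'cx': 279.3696253137027, 'cy': 209.87945075166394, 'k1': -0.0616012202681614, 'extrinsics': array([[ 3.79940481e-01, -8.91419578e-01, -2.47014912e-01,
         2.62809210e+02],
       [-9.25009140e-01, -3.66668584e-01, -9.95602359e-02,
        -4.58814356e+02],
       [-1.82266460e-03,  2.66318015e-01, -9.63883495e-01,
         3.72503739e+02],
       [ 0.00000000e+00,  0.00000000e+00,  0.00000000e+00,
         1.00000000e+00]])}
```

View pics/wrist1.png

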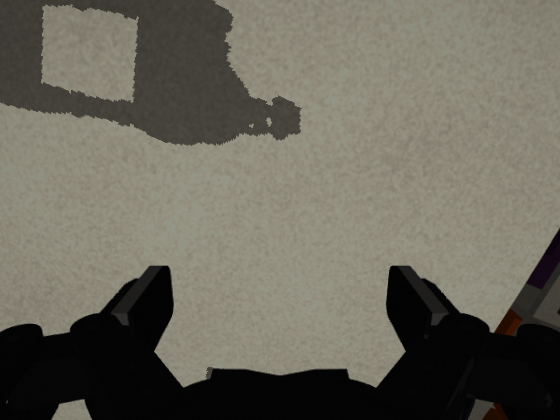

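Request:
send_rows(
  motion=[
    {"x": 0.0287,"y": -0.0157,"z": 0,"roll": 0},
    {"x": 0.0287,"y": -0.0157,"z": 0,"roll": 0},
    {"x": 0.0287,"y": -0.0157,"z": 0,"roll": 0},
    {"x": 0.0287,"y": -0.0157,"z": 0,"roll": 0},
    {"x": 0.0287,"y": -0.0157,"z": 0,"roll": 0},
    {"x": 0.0287,"y": -0.0157,"z": 0,"roll": 0},
    {"x": 0.0287,"y": -0.0157,"z": 0,"roll": 0},
    {"x": 0.0287,"y": -0.0157,"z": 0,"roll": 0},
    {"x": 0.0287,"y": -0.0157,"z": 0,"roll": 0},
    {"x": 0.0287,"y": -0.0157,"z": 0,"roll": 0},
    {"x": 0.0287,"y": -0.0157,"z": 0,"roll": 0},
    {"x": 0.0287,"y": -0.0157,"z": 0,"roll": 0},
    {"x": 0.0287,"y": -0.0157,"z": 0,"roll": 0},
    {"x": 0.0287,"y": -0.0157,"z": 0,"roll": 0},
    {"x": 0.0287,"y": -0.0157,"z": 0,"roll": 0},
    {"x": 0.0287,"y": -0.0157,"z": 0,"roll": 0},
    {"x": 0.0287,"y": -0.0157,"z": 0,"roll": 0},
    {"x": 0.0287,"y": -0.0157,"z": 0,"roll": 0},
  ],
)

```text
time: 1.75
ee_pos: [570.7, -26.4, 231.2]
tool_rot: [[0.925, 0.38, -0.0], [0.38, -0.925, -0.0], [-0.0, 0.0, -1.0]]
contact_force: [0.6, 0.6, 1.0]
width: 85.7
```

Request:
send_rows(
  motion=[
    {"x": 0,"y": 0,"z": 0,"roll": -6.8},
    {"x": 0,"y": 0,"z": 0,"roll": -6.8},
    {"x": 0,"y": 0,"z": 0,"roll": -6.8},
    {"x": 0,"y": 0,"z": 0,"roll": -6.8},
    {"x": 0,"y": 0,"z": 0,"roll": -6.8},
    {"x": 0,"y": 0,"z": 0,"roll": -6.8},
    {"x": 0,"y": 0,"z": 0,"roll": -6.8},
    {"x": 0,"y": 0,"z": 0,"roll": -6.8},
    {"x": 0,"y": 0,"z": 0,"roll": -6.8},
    {"x": 0,"y": 0,"z": 0,"roll": -6.8},
    {"x": 0,"y": 0,"z": 0,"roll": -6.8},
    {"x": 0,"y": 0,"z": 0,"roll": 0},
    {"x": 0,"y": 0,"z": 0,"roll": 0},
  ],
)

```text
time: 2.83
ee_pos: [569.9, -27.9, 231.2]
tool_rot: [[-0.121, 0.993, -0.0], [0.993, 0.121, -0.0], [-0.0, -0.0, -1.0]]
contact_force: [-0.4, 0.1, -0.2]
width: 85.6
```

```bash
python3 - <<'E'
from h import *
import json
np.set_printoptions(precision=4,suppress=True)
s=bot.sense(); print(s["time"],s["ee_pos"],s["tool_rot"],s["joint_positions"],s["contact_force"])
c=vision.get_calibration("wrist"); c["extrinsics"]=np.array(c["extrinsics"]).tolist();json.dump(c,open("w1.json","w"))
im=vision.snapshot("wrist"); cv2.imwrite(f"pics/wrist1b.png",im[:,:,::-1])
E
```

```text
2.8333 [569.922  -27.9142 231.1522] [[-0.1206  0.9927 -0.0003]
 [ 0.9927  0.1206 -0.0001]
 [-0.     -0.0003 -1.    ]] [-0.1832  0.4263  1.3949 -0.0001  1.3206 -0.3041] [-0.3932  0.1258 -0.1899]
```

View pics/wrist1b.png

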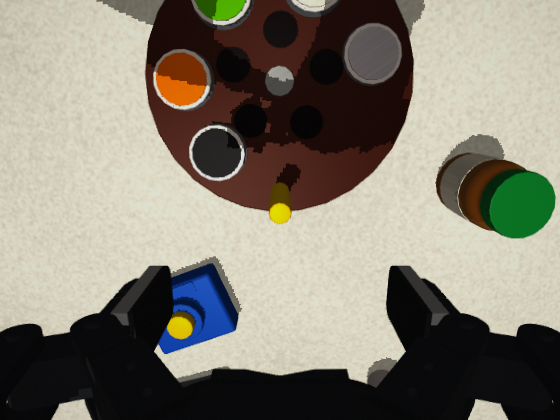

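```bash
python3 - <<'E'
from h import *
import json
np.set_printoptions(precision=1,suppress=True)
c=json.load(open("w1.json"))
im=cv2.imread("pics/wrist1b.png")
for z in (60,64): print("hub",atz("w",279.5,81,z,c))
print("post",atz("w",280,213,142,c))
for g in(70,80):print("green",atz("w",221,0,g,c))
cv2.imwrite("pics/c5.png",cv2.resize(im[60:230,200:360],None,fx=4,fy=3.5,interpolation=cv2.INTER_CUBIC))
cv2.imwrite("pics/c6.png",cv2.resize(im[0:120,140:420],None,fx=2.8,fy=2.8,interpolation=cv2.INTER_CUBIC))
E
```

```text
hub [559.9  63.2  60. ]
hub [560.   62.9  64. ]
post [571.  -25.3 142. ]
green [508.6 116.3  70. ]
green [510.4 113.8  80. ]
```

View pics/c5.png

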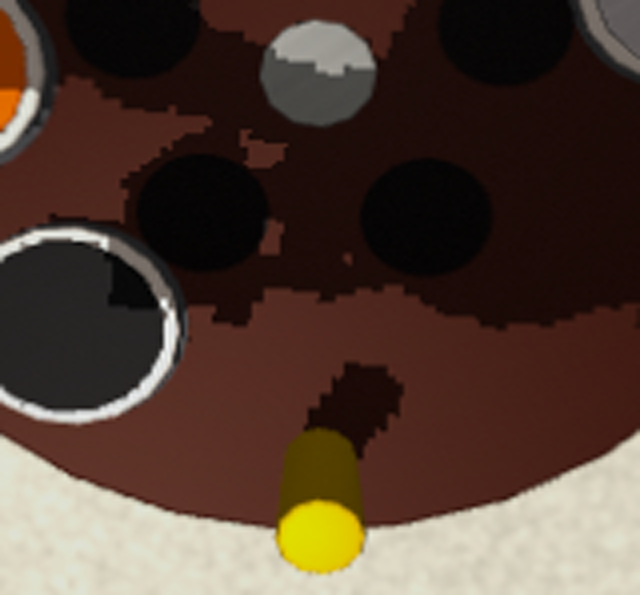

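Request:
send_rows(
  motion=[
    {"x": 0,"y": 0.001,"z": 0.02,"roll": 0},
    {"x": 0,"y": 0,"z": 0.025,"roll": 0},
    {"x": 0,"y": 0,"z": 0.025,"roll": 0},
    {"x": 0,"y": 0,"z": 0.025,"roll": 0},
    {"x": 0,"y": 0,"z": 0.022,"roll": 0},
    {"x": 0,"y": 0,"z": 0.014,"roll": 0},
    {"x": 0,"y": 0,"z": 0,"roll": 0},
  ],
)

```text
time: 3.47
ee_pos: [568.9, -27.5, 97.0]
tool_rot: [[-0.121, 0.993, -0.006], [0.993, 0.121, 0.001], [0.002, -0.006, -1.0]]
contact_force: [-0.5, 0.1, -1.1]
width: 85.8
```

Request:
send_rows(
  hand=255,
  newtons=20,
  motion=[
    {"x": 0,"y": 0,"z": 0,"roll": 0},
    {"x": 0,"y": 0,"z": 0,"roll": 0},
    {"x": 0,"y": 0,"z": 0,"roll": 0},
    {"x": 0,"y": 0,"z": 0,"roll": 0},
    {"x": 0,"y": 0,"z": 0,"roll": 0},
    {"x": 0,"y": 0,"z": 0,"roll": 0},
    {"x": 0,"y": 0,"z": 0,"roll": 0},
    {"x": 0,"y": 0,"z": 0,"roll": 0},
    {"x": 0,"y": 0,"z": 0,"roll": 0},
    {"x": 0,"y": 0,"z": 0,"roll": 0},
  ],
)

```text
time: 4.3
ee_pos: [571.4, -27.8, 101.0]
tool_rot: [[-0.124, 0.992, 0.001], [0.992, 0.124, -0.0], [-0.0, 0.001, -1.0]]
contact_force: [-1.1, 0.3, 6.6]
width: 15.3
```

```bash
python3 - <<'E'
from h import *
import json
np.set_printoptions(precision=4,suppress=True)
s=bot.sense(); print(s["time"],s["ee_pos"],s["contact_force"],s["width"])
c=vision.get_calibration("wrist"); c["extrinsics"]=np.array(c["extrinsics"]).tolist();json.dump(c,open("w2.json","w"))
im=vision.snapshot("wrist"); cv2.imwrite(f"pics/wrist2.png",im[:,:,::-1])
E
```

```text
4.3 [571.355  -27.8253 101.0082] [-1.0505  0.3453  6.5801] 15.289467986238925
```

View pics/wrist2.png

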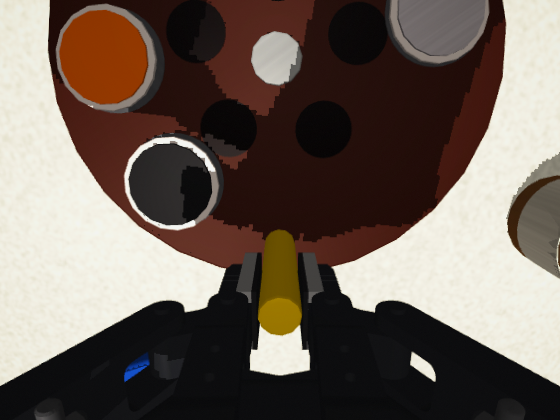

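```bash
python3 - <<'E'
from h import *
import json
np.set_printoptions(precision=1,suppress=True)
c=json.load(open("w2.json"))
for z in (60,64): print("hub",atz("w",276,58,z,c))
print("orange",atz("w",104,58,75,c))
th=np.radians(101.2)
P=np.array([571.4,-27.8]);C=np.array([560,63.3])
print(np.linalg.norm(P-C))
for d in (10,20,30):
    r=np.radians(-d);R=np.array([[np.cos(r),-np.sin(r)],[np.sin(r),np.cos(r)]]);print(d,C+R@(P-C))
E
```

```text
hub [559.4  63.7  60. ]
hub [559.5  63.2  64. ]
orange [484.5  53.3  75. ]
91.81051138077817
10 [555.4 -28.4]
20 [539.6 -26.2]
30 [524.3 -21.3]
```

Request:
send_rows(
  motion=[
    {"x": 0.0001,"y": -0.004,"z": 0,"roll": 2.5},
    {"x": 0.0001,"y": -0.004,"z": 0,"roll": 2.5},
    {"x": 0.0001,"y": -0.004,"z": 0,"roll": 2.5},
    {"x": 0.0001,"y": -0.004,"z": 0,"roll": 2.5},
    {"x": 0.0001,"y": -0.004,"z": 0,"roll": 2.5},
    {"x": 0.0001,"y": -0.004,"z": 0,"roll": 2.5},
    {"x": 0.0001,"y": -0.004,"z": 0,"roll": 2.5},
    {"x": 0.0001,"y": -0.004,"z": 0,"roll": 2.5},
    {"x": 0.0001,"y": -0.004,"z": 0,"roll": 2.5},
    {"x": 0.0001,"y": -0.004,"z": 0,"roll": 2.5},
    {"x": 0.0001,"y": -0.004,"z": 0,"roll": 2.5},
    {"x": 0,"y": 0,"z": 0,"roll": 0},
    {"x": 0,"y": 0,"z": 0,"roll": 0},
    {"x": 0,"y": 0,"z": 0,"roll": 0},
  ],
)

```text
time: 5.52
ee_pos: [528.0, -23.4, 101.0]
tool_rot: [[0.348, 0.937, 0.001], [0.937, -0.348, -0.001], [-0.001, 0.002, -1.0]]
contact_force: [-2.2, -3.4, 6.4]
width: 15.1
```

```bash
python3 - <<'E'
from h import *
import json
np.set_printoptions(precision=4,suppress=True)
s=bot.sense(); print(s["time"],s["ee_pos"],s["contact_force"],s["width"])
c=vision.get_calibration("wrist"); c["extrinsics"]=np.array(c["extrinsics"]).tolist();json.dump(c,open("w3.json","w"))
for n in ["wrist","top","scene"]:
    im=vision.snapshot(n); cv2.imwrite(f"pics/{n}3.png",im[:,:,::-1])
a=cv2.imread("pics/scene3.png"); b=cv2.imread("pics/top3.png")
cv2.imwrite("pics/c31.png",cv2.resize(a[145:275,250:400],None,fx=5,fy=4.6,interpolation=cv2.INTER_CUBIC))
cv2.imwrite("pics/c32.png",cv2.resize(b[170:260,180:300],None,fx=6,fy=6,interpolation=cv2.INTER_CUBIC))
E
```

```text
5.5167 [528.0097 -23.3866 101.021 ] [-2.2327 -3.3683  6.3899] 15.069936944630516
```

View pics/wrist3.png

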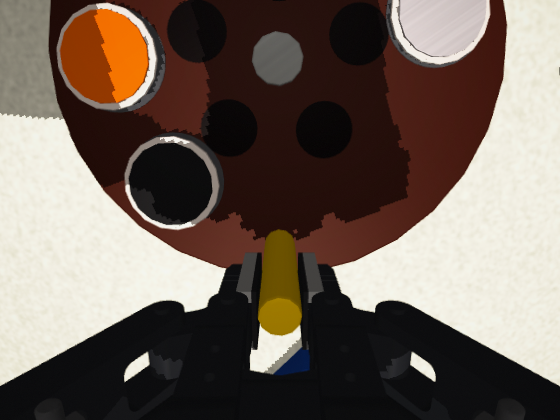

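View pics/c31.png

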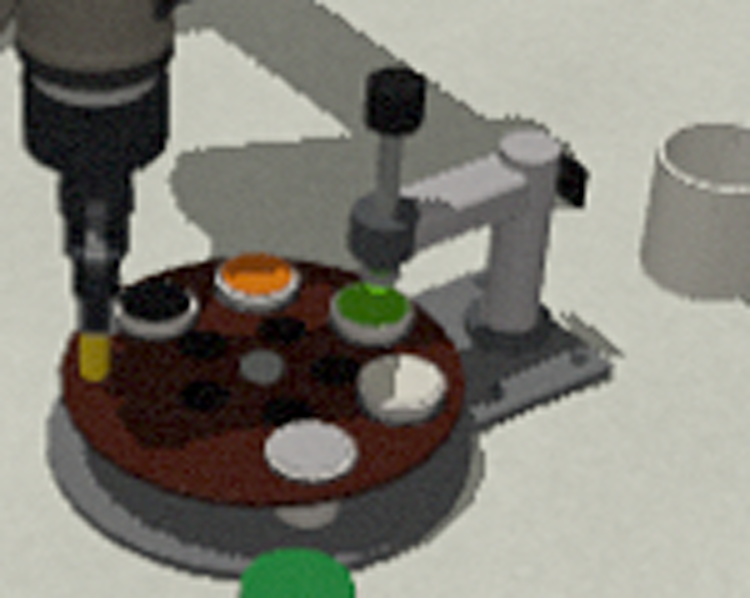

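View pics/c32.png

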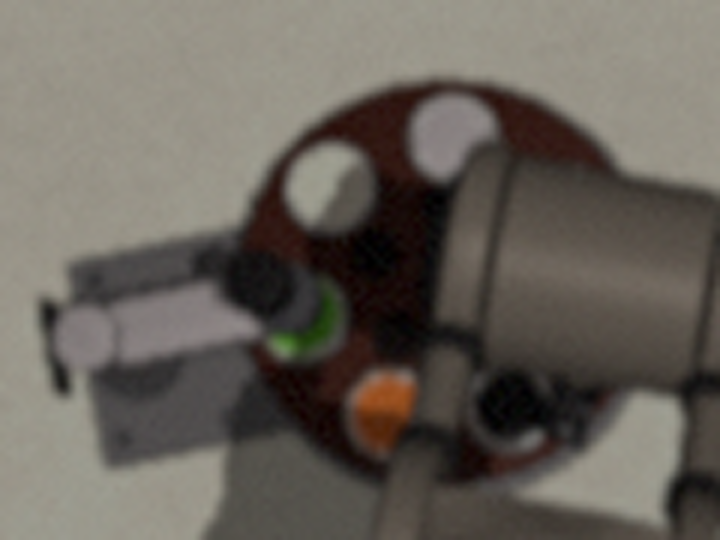

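```bash
python3 - <<'E'
from h import *
a=cv2.imread("pics/scene3.png");b=cv2.imread("pics/top3.png")
cv2.imwrite("pics/c33.png",cv2.resize(a[150:230,300:370],None,fx=9,fy=7.4,interpolation=cv2.INTER_CUBIC))
cv2.imwrite("pics/c34.png",cv2.resize(b[190:240,180:250],None,fx=11,fy=11,interpolation=cv2.INTER_CUBIC))
for z in (72,97,119,149,212,240): print(z,proj("scene",(543.9,140.2,z)),proj("top",(543.9,140.2,z)))
E
```

```text
72 (np.float64(324.92109674685895), np.float64(211.7162446983451)) (np.float64(229.10525076439308), np.float64(221.09494612218305))
97 (np.float64(325.46371394961966), np.float64(204.74537793781204)) (np.float64(228.12543268557835), np.float64(220.48092831992957))
119 (np.float64(325.9503203002975), np.float64(198.48858239757334)) (np.float64(227.23125800690667), np.float64(219.92053897734735))
149 (np.float64(326.6280171404526), np.float64(189.7660700455628)) (np.float64(225.9607591307289), np.float64(219.12423525294767))
212 (np.float64(328.10670598589354), np.float64(170.69891024460583)) (np.float64(223.08177015610124), np.float64(217.31949226297075))
240 (np.float64(328.78920767200276), np.float64(161.88190363477364)) (np.float64(221.70083472349816), np.float64(216.45368429855023))
```

View pics/c33.png

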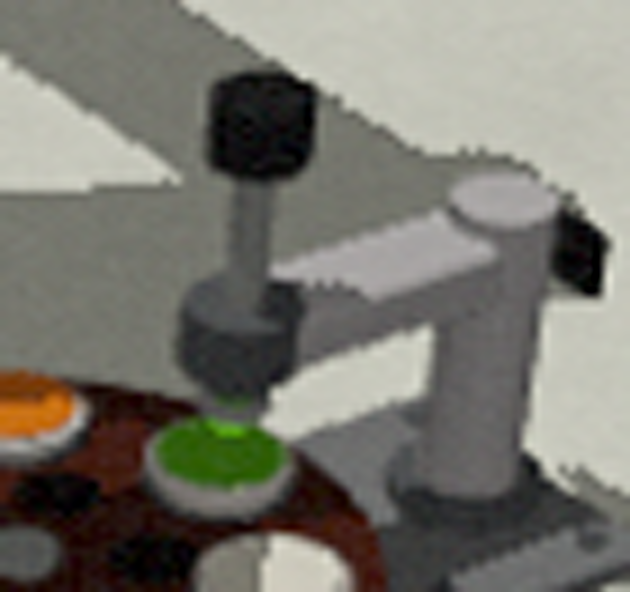

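View pics/c34.png

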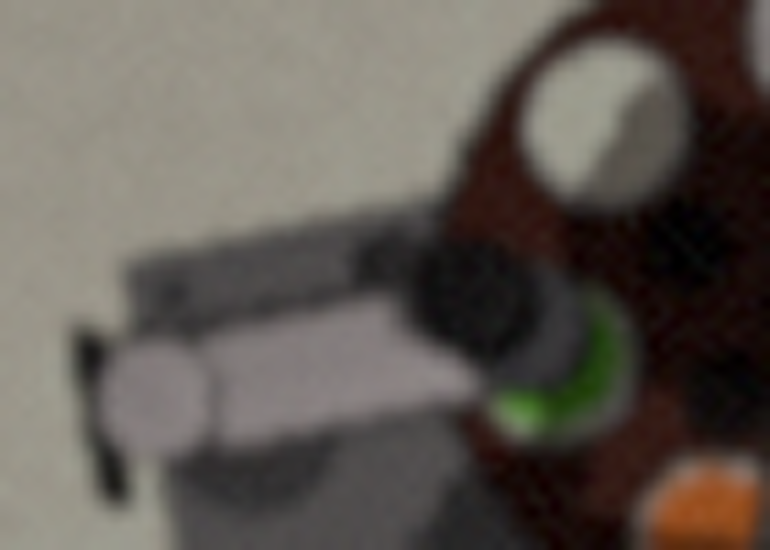

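Request:
send_rows(
  motion=[
    {"x": 0.0001,"y": -0.0022,"z": 0,"roll": 1.4},
    {"x": 0.0001,"y": -0.0022,"z": 0,"roll": 1.4},
    {"x": 0,"y": 0,"z": 0,"roll": 0},
    {"x": 0,"y": 0,"z": 0,"roll": 0},
    {"x": 0,"y": 0,"z": 0,"roll": 0},
  ],
)

```text
time: 6.08
ee_pos: [523.9, -21.8, 101.0]
tool_rot: [[0.393, 0.919, 0.001], [0.919, -0.393, -0.002], [-0.001, 0.002, -1.0]]
contact_force: [-2.1, -3.5, 6.5]
width: 15.3
```

```bash
python3 - <<'E'
from h import *
np.set_printoptions(precision=4,suppress=True)
s=bot.sense(); print(s["time"],s["ee_pos"],s["contact_force"],s["width"])
p=s["ee_pos"];print("post angle",np.degrees(np.arctan2(p[1]-63.4,p[0]-559.8)))
for n in ["top","scene"]:
    im=vision.snapshot(n); cv2.imwrite(f"pics/{n}4.png",im[:,:,::-1])
a=cv2.imread("pics/scene4.png");b=cv2.imread("pics/top4.png")
cv2.imwrite("pics/c43.png",cv2.resize(a[180:225,305:350],None,fx=16,fy=13,interpolation=cv2.INTER_CUBIC))
cv2.imwrite("pics/c44.png",cv2.resize(b[190:240,180:250],None,fx=11,fy=11,interpolation=cv2.INTER_CUBIC))
E
```

```text
6.0833 [523.9154 -21.7813 101.0003] [-2.0803 -3.5374  6.4514] 15.268359404255367
post angle -112.84436938915509
```

View pics/c43.png

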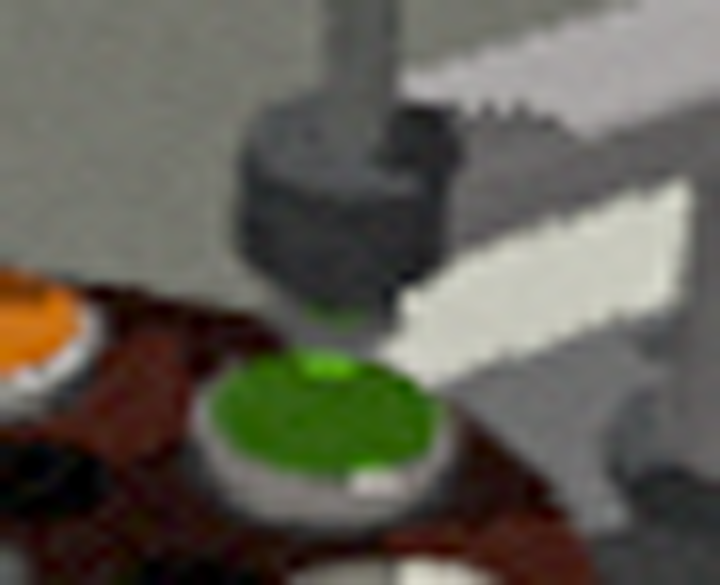

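View pics/c44.png

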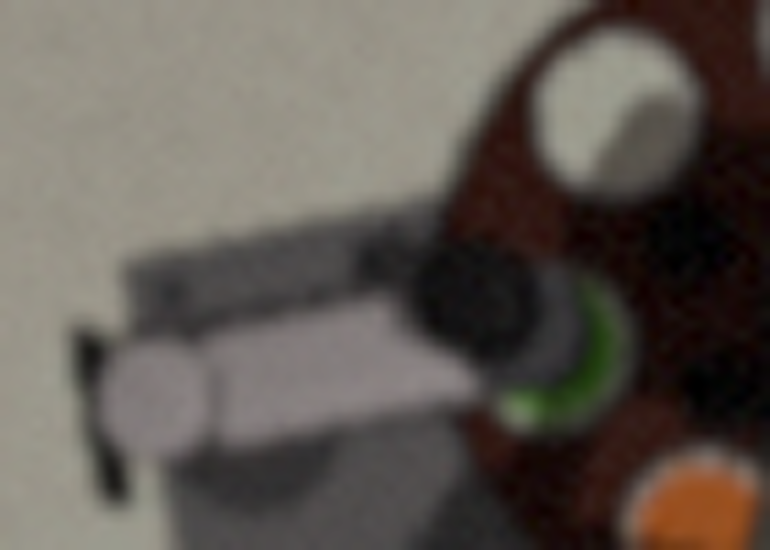

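Request:
send_rows(
  motion=[
    {"x": 0,"y": -0.0006,"z": 0,"roll": 0.4},
    {"x": 0,"y": 0,"z": 0,"roll": 0},
    {"x": 0,"y": 0,"z": 0,"roll": 0},
  ],
)

```text
time: 6.43
ee_pos: [523.5, -21.6, 101.0]
tool_rot: [[0.4, 0.917, 0.001], [0.917, -0.4, -0.002], [-0.001, 0.002, -1.0]]
contact_force: [-1.7, -4.0, 5.7]
width: 15.3
```

Request:
send_rows(
  hand=0,
  motion=[
    {"x": 0,"y": 0,"z": 0,"roll": 0},
    {"x": 0,"y": 0,"z": 0,"roll": 0},
    {"x": 0,"y": 0,"z": 0,"roll": 0},
    {"x": 0,"y": 0,"z": 0,"roll": 0},
    {"x": 0,"y": 0,"z": 0,"roll": 0},
    {"x": 0,"y": 0,"z": 0,"roll": 0},
    {"x": 0,"y": 0,"z": -0.02,"roll": 0},
    {"x": 0,"y": 0,"z": -0.03,"roll": 0},
    {"x": 0,"y": 0,"z": -0.03,"roll": 0},
    {"x": 0,"y": 0,"z": -0.03,"roll": 0},
    {"x": 0,"y": 0,"z": -0.03,"roll": 0},
    {"x": 0,"y": 0,"z": -0.025,"roll": 0},
    {"x": 0,"y": 0,"z": -0.015,"roll": 0},
    {"x": 0,"y": 0,"z": 0,"roll": 0},
    {"x": 0,"y": 0,"z": 0,"roll": 0},
  ],
)

```text
time: 7.68
ee_pos: [523.2, -20.6, 280.4]
tool_rot: [[0.4, 0.917, 0.001], [0.917, -0.4, -0.0], [0.0, 0.001, -1.0]]
contact_force: [0.4, -0.5, -0.6]
width: 85.6
```

```bash
python3 - <<'E'
from h import *
import json
np.set_printoptions(precision=4,suppress=True)
s=bot.sense(); print(s["time"],s["ee_pos"],s["tool_rot"],s["contact_force"],s["width"])
c=vision.get_calibration("wrist"); c["extrinsics"]=np.array(c["extrinsics"]).tolist();json.dump(c,open("w5.json","w"))
im=vision.snapshot("wrist"); cv2.imwrite(f"pics/wrist5.png",im[:,:,::-1])
E
```

```text
7.6833 [523.199  -20.5881 280.446 ] [[ 0.3997  0.9166  0.0012]
 [ 0.9166 -0.3997 -0.0003]
 [ 0.0002  0.0012 -1.    ]] [ 0.4184 -0.5347 -0.5848] 85.55740493890453
```

View pics/wrist5.png

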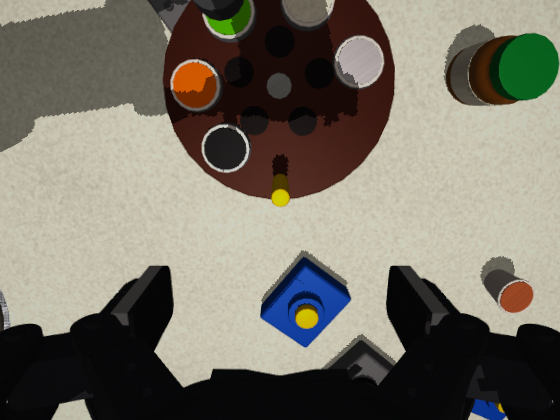

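Request:
send_rows(
  hand=255,
  motion=[
    {"x": 0.022,"y": -0.007,"z": 0,"roll": 0},
    {"x": 0.03,"y": -0.009,"z": 0,"roll": 0},
    {"x": 0.022,"y": -0.007,"z": 0,"roll": 0},
    {"x": 0,"y": 0,"z": 0,"roll": 0},
    {"x": 0,"y": 0,"z": 0,"roll": 0},
    {"x": 0,"y": 0,"z": 0,"roll": 0},
    {"x": 0,"y": 0,"z": 0,"roll": 0},
  ],
)

```text
time: 8.32
ee_pos: [531.3, 55.6, 279.5]
tool_rot: [[0.401, 0.916, -0.002], [0.916, -0.401, -0.0], [-0.001, -0.001, -1.0]]
contact_force: [0.3, 0.4, 0.5]
width: 0.9
```

```bash
python3 - <<'E'
from h import *
import json
np.set_printoptions(precision=4,suppress=True)
s=bot.sense(); print(s["time"],s["ee_pos"],s["contact_force"],s["width"])
c=vision.get_calibration("wrist"); c["extrinsics"]=np.array(c["extrinsics"]).tolist();json.dump(c,open("w6.json","w"))
im=vision.snapshot("wrist"); cv2.imwrite(f"pics/wrist6.png",im[:,:,::-1])
E
```

```text
8.3167 [531.3191  55.5642 279.4643] [0.3151 0.3554 0.5422] 0.9422216244859629
```

View pics/wrist6.png

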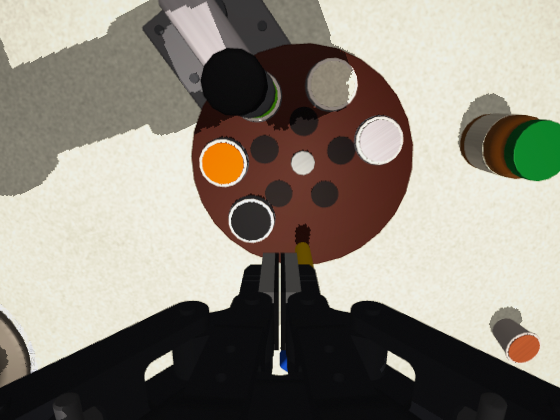

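```bash
python3 - <<'E'
from h import *
import json
np.set_printoptions(precision=1,suppress=True)
c=json.load(open("w6.json"))
H=atz("w",302.5,162.5,62,c);print("hub",H)
for n,u,v,z in [("orange",223,163,75),("black",251,220,75),("white",380,140,75),("grey",332,84,75)]:
    p=atz("w",u,v,z,c)-H;print(n,p,np.hypot(*p[:2]),np.degrees(np.arctan2(p[1],p[0])))
for z in(236,241):
    p=atz("w",234,81.5,z,c);d=p-H;print("knob",p,np.hypot(*d[:2]),np.degrees(np.arctan2(d[1],d[0])))
im=cv2.imread("pics/wrist6.png")
cv2.imwrite("pics/c6.png",cv2.resize(im[30:140,180:320],None,fx=5.5,fy=5.4,interpolation=cv2.INTER_CUBIC))
E
```

```text
hub [559.7  62.9  62. ]
orange [-69.9  32.1  13. ] 76.92640183443575 155.34242413243697
black [-69.2 -30.5  13. ] 75.6486408506158 -156.23954330369838
white [75.5 -7.5 13. ] 75.90435516652445 -5.651925233233015
grey [52.4 57.5 13. ] 77.80797629680102 47.665594302218146
knob [544.4 139.6 236. ] 78.20544759850611 101.23074997183555
knob [544.8 139.1 241. ] 77.56330366582256 101.01746295744405
```

View pics/c6.png

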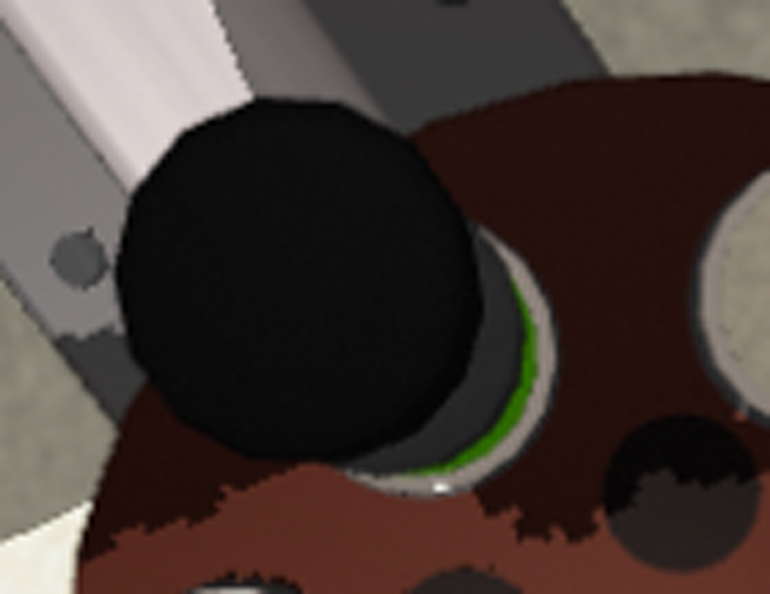

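```bash
python3 - <<'E'
from h import *
import json
np.set_printoptions(precision=1,suppress=True)
c=json.load(open("w6.json"))
print(np.array(c["extrinsics"])[:3,3])
C=np.array([559.7,63.0])
t=np.linspace(0,2*np.pi,721)
def ext(cx,cy,z,r):
    q=np.array([proj("w",(cx+r*np.cos(a),cy+r*np.sin(a),z),c) for a in t]);q=((q-[180,30]+.5)*[5.5,5.4]-.5)
    i=q[:,0].argmax();j=q[:,1].argmax();return q[i],q[j],q[:,0].min(),q[:,1].min()
g=np.radians(101.2);s=C+78*np.array([np.cos(g),np.sin(g)]);print(s)
print("knob",*ext(*s,240,16)); print("head",*ext(*s,149,19),*ext(*s,119,19))
for z in (68,72,76):
  for a in (99.5,101.2,103):
    g=np.radians(a);s=C+78*np.array([np.cos(g),np.sin(g)]);print(z,a,*ext(*s,z,23.5))
E
```

```text
[559.5 118.4 421.2]
[544.5 139.5]
knob [480.5 278.1] [299.5 463.5] 111.16886887922723 84.78928717286462
head [527.8 330.5] [384.1 475.9] 236.99886867972677 179.36195759907898 [530.3 339.6] [401.8 471.6] 268.56045375815415 205.03586827606614
68 99.5 [571.4 345.4] [434.9 484.7] 294.4481954107917 202.87981218540514
68 101.2 [560.  353.1] [423.9 492.3] 283.3942609800895 210.88156243961575
68 103 [548.3 361.7] [412.5 500.6] 271.9772946967797 219.72011559098863
72 99.5 [571.6 344.4] [433.6 485.3] 291.4693193216337 200.18882236294704
72 101.2 [560.1 352.2] [422.4 492.9] 280.2909937892252 208.28665242308696
72 103 [548.3 360.9] [410.9 501.4] 268.7460687252802 217.23118118974233
76 99.5 [571.8 343.3] [432.2 485.9] 288.4209347612532 197.4341900700119
76 101.2 [560.2 351.3] [421.  493.6] 277.1153974634767 205.63042943213927
76 103 [548.2 360. ] [409.3 502.2] 265.4396252071026 214.68349993901793
```

Request:
send_rows(
  motion=[
    {"x": 0.02,"y": -0.0054,"z": 0,"roll": 0},
    {"x": 0.022,"y": -0.0054,"z": 0,"roll": 0},
    {"x": 0.02,"y": -0.0054,"z": 0,"roll": 0},
    {"x": 0.02,"y": -0.0054,"z": 0,"roll": 0},
    {"x": 0,"y": 0,"z": 0.015,"roll": 0},
    {"x": 0,"y": 0,"z": 0.015,"roll": 0},
    {"x": 0,"y": 0,"z": 0.003,"roll": 0},
    {"x": 0,"y": 0,"z": 0,"roll": 0},
    {"x": 0,"y": 0,"z": 0,"roll": 0},
  ],
)

```text
time: 9.12
ee_pos: [544.9, 139.5, 247.8]
tool_rot: [[0.401, 0.916, 0.0], [0.916, -0.401, -0.0], [0.0, 0.0, -1.0]]
contact_force: [0.5, -0.1, 0.0]
width: 0.3
```

Request:
send_rows(
  motion=[
    {"x": 0,"y": 0,"z": 0.002,"roll": 0},
    {"x": 0,"y": 0,"z": 0.002,"roll": 0},
    {"x": 0,"y": 0,"z": 0,"roll": 0},
    {"x": 0,"y": 0,"z": 0,"roll": 0},
  ],
)

```text
time: 9.45
ee_pos: [544.7, 140.1, 243.5]
tool_rot: [[0.4, 0.917, 0.0], [0.917, -0.4, -0.0], [0.0, 0.0, -1.0]]
contact_force: [-1.0, -0.4, 0.3]
width: 0.4
```

Request:
send_rows(
  motion=[
    {"x": 0,"y": 0,"z": 0.002,"roll": 0},
    {"x": 0,"y": 0,"z": 0.002,"roll": 0},
    {"x": 0,"y": 0,"z": 0,"roll": 0},
    {"x": 0,"y": 0,"z": 0,"roll": 0},
  ],
)

```text
time: 9.78
ee_pos: [544.8, 140.2, 239.6]
tool_rot: [[0.4, 0.917, 0.001], [0.917, -0.4, -0.0], [0.0, 0.001, -1.0]]
contact_force: [-0.2, -0.4, 3.5]
width: -0.2
```

```bash
python3 - <<'E'
from h import *
np.set_printoptions(precision=2,suppress=True)
s=bot.sense(); print(s["time"],s["ee_pos"],s["contact_force"],s["width"])
im=vision.snapshot("scene"); cv2.imwrite(f"pics/scene7.png",im[:,:,::-1])
a=im[:,:,::-1]
cv2.imwrite("pics/c7.png",cv2.resize(a[130:225,290:370],None,fx=8,fy=6.3,interpolation=cv2.INTER_CUBIC))
E
```

```text
9.7833 [544.84 140.19 239.63] [-0.22 -0.43  3.5 ] -0.2322103623936436
```

View pics/c7.png

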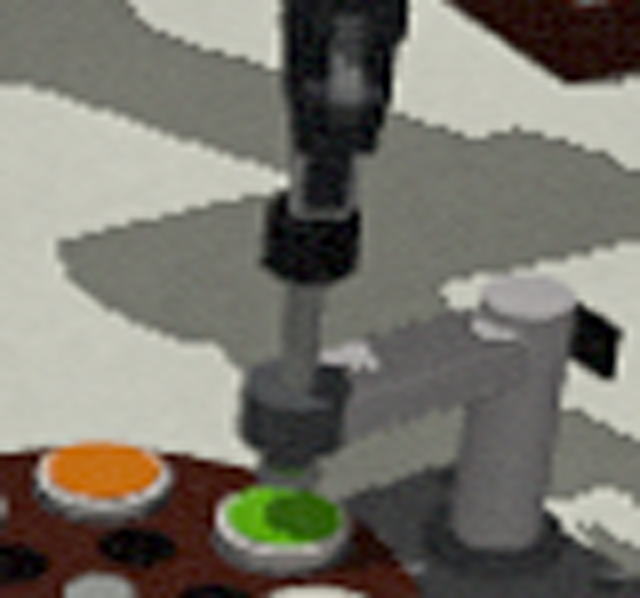

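Request:
send_rows(
  motion=[
    {"x": 0,"y": 0,"z": 0.002,"roll": 0},
    {"x": 0,"y": 0,"z": 0.002,"roll": 0},
    {"x": 0,"y": 0,"z": 0.002,"roll": 0},
    {"x": 0,"y": 0,"z": 0.002,"roll": 0},
  ],
)

```text
time: 10.17
ee_pos: [544.9, 140.2, 232.1]
tool_rot: [[0.4, 0.917, 0.002], [0.917, -0.4, -0.0], [0.001, 0.001, -1.0]]
contact_force: [-1.5, 0.0, 5.9]
width: 0.5
```

Request:
send_rows(
  motion=[
    {"x": 0,"y": 0,"z": 0.001,"roll": 0},
    {"x": 0,"y": 0,"z": 0.001,"roll": 0},
    {"x": 0,"y": 0,"z": 0.001,"roll": 0},
  ],
)

```text
time: 10.42
ee_pos: [544.9, 140.2, 229.1]
tool_rot: [[0.4, 0.917, 0.001], [0.917, -0.4, 0.0], [0.001, 0.001, -1.0]]
contact_force: [-1.1, -0.5, 6.8]
width: -0.2
```

Request:
send_rows(
  motion=[
    {"x": 0,"y": 0,"z": 0.001,"roll": 0},
    {"x": 0,"y": 0,"z": 0.001,"roll": 0},
  ],
)

```text
time: 10.58
ee_pos: [544.9, 140.2, 227.1]
tool_rot: [[0.4, 0.917, 0.001], [0.917, -0.4, -0.0], [0.001, 0.001, -1.0]]
contact_force: [-0.4, -0.4, 6.6]
width: -0.3
```

Request:
send_rows(
  motion=[
    {"x": 0,"y": 0,"z": 0.001,"roll": 0},
    {"x": 0,"y": 0,"z": 0.001,"roll": 0},
  ],
)

```text
time: 10.75
ee_pos: [544.9, 140.2, 225.0]
tool_rot: [[0.4, 0.917, 0.001], [0.917, -0.4, -0.0], [0.001, 0.001, -1.0]]
contact_force: [-0.8, -0.0, 7.2]
width: -0.0
```

Request:
send_rows(
  motion=[
    {"x": 0,"y": 0,"z": 0.001,"roll": 0},
    {"x": 0,"y": 0,"z": 0.001,"roll": 0},
  ],
)

```text
time: 10.92
ee_pos: [544.9, 140.2, 223.1]
tool_rot: [[0.4, 0.917, 0.001], [0.917, -0.4, -0.0], [0.001, 0.001, -1.0]]
contact_force: [-1.1, -1.0, 6.7]
width: 0.3
```

Request:
send_rows(
  motion=[
    {"x": 0,"y": 0,"z": 0.001,"roll": 0},
    {"x": 0,"y": 0,"z": 0.001,"roll": 0},
  ],
)

```text
time: 11.08
ee_pos: [544.9, 140.2, 221.1]
tool_rot: [[0.4, 0.917, 0.001], [0.917, -0.4, -0.0], [0.001, 0.001, -1.0]]
contact_force: [-0.0, 0.1, 5.6]
width: -0.0
```

Request:
send_rows(
  motion=[
    {"x": 0,"y": 0,"z": 0.001,"roll": 0},
    {"x": 0,"y": 0,"z": 0.001,"roll": 0},
  ],
)

```text
time: 11.25
ee_pos: [544.9, 140.2, 219.1]
tool_rot: [[0.4, 0.917, 0.001], [0.917, -0.4, -0.0], [0.001, 0.001, -1.0]]
contact_force: [-1.2, -0.4, 6.7]
width: 0.0
```

Request:
send_rows(
  motion=[
    {"x": 0,"y": 0,"z": 0.001,"roll": 0},
  ],
)

```text
time: 11.33
ee_pos: [544.9, 140.2, 218.1]
tool_rot: [[0.4, 0.917, 0.001], [0.917, -0.4, -0.0], [0.001, 0.001, -1.0]]
contact_force: [-1.9, -0.8, 6.3]
width: -0.2
```

Request:
send_rows(
  motion=[
    {"x": 0,"y": 0,"z": 0.001,"roll": 0},
  ],
)

```text
time: 11.42
ee_pos: [544.9, 140.2, 217.0]
tool_rot: [[0.4, 0.917, 0.001], [0.917, -0.4, -0.0], [0.001, 0.001, -1.0]]
contact_force: [-1.1, -1.1, 7.4]
width: 0.2
```

Request:
send_rows(
  motion=[
    {"x": 0,"y": 0,"z": 0.001,"roll": 0},
  ],
)

```text
time: 11.5
ee_pos: [544.9, 140.2, 216.1]
tool_rot: [[0.4, 0.917, 0.002], [0.917, -0.4, -0.0], [0.001, 0.001, -1.0]]
contact_force: [-0.9, 0.0, 7.8]
width: -0.2
```

Request:
send_rows(
  motion=[
    {"x": 0,"y": 0,"z": 0.001,"roll": 0},
  ],
)

```text
time: 11.58
ee_pos: [544.9, 140.2, 215.2]
tool_rot: [[0.4, 0.917, 0.002], [0.917, -0.4, -0.0], [0.001, 0.001, -1.0]]
contact_force: [-1.8, -0.8, 8.3]
width: 0.2
```

Request:
send_rows(
  motion=[
    {"x": 0,"y": 0,"z": 0.001,"roll": 0},
  ],
)

```text
time: 11.67
ee_pos: [544.9, 140.2, 214.3]
tool_rot: [[0.4, 0.917, 0.002], [0.917, -0.4, -0.0], [0.001, 0.001, -1.0]]
contact_force: [-1.4, -0.6, 7.7]
width: 0.1
```

```bash
python3 - <<'E'
from h import *
np.set_printoptions(precision=2,suppress=True)
s=bot.sense(); print(s["time"],s["ee_pos"],s["contact_force"],s["width"])
im=vision.snapshot("scene"); cv2.imwrite(f"pics/scene8.png",im[:,:,::-1])
a=im[:,:,::-1]
cv2.imwrite("pics/c8.png",cv2.resize(a[165:225,300:350],None,fx=14,fy=10,interpolation=cv2.INTER_CUBIC))
E
```

```text
11.6667 [544.88 140.19 214.31] [-1.39 -0.64  7.74] 0.12341851563039041
```

View pics/c8.png

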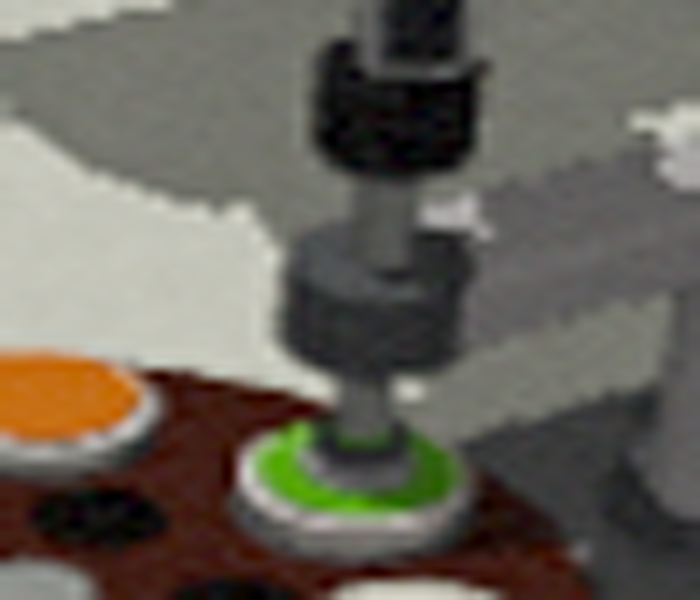

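Request:
send_rows(
  motion=[
    {"x": 0,"y": 0,"z": 0.0005,"roll": 0},
  ],
)

```text
time: 11.8
ee_pos: [544.9, 140.2, 213.9]
tool_rot: [[0.4, 0.917, 0.002], [0.917, -0.4, 0.0], [0.001, 0.002, -1.0]]
contact_force: [-0.9, -0.3, 8.7]
width: 0.1
```

Request:
send_rows(
  motion=[
    {"x": 0,"y": 0,"z": 0.0005,"roll": 0},
  ],
)

```text
time: 11.88
ee_pos: [544.9, 140.2, 213.4]
tool_rot: [[0.4, 0.917, 0.002], [0.917, -0.4, -0.0], [0.001, 0.002, -1.0]]
contact_force: [-0.6, -0.6, 9.6]
width: -0.2
```

Request:
send_rows(
  motion=[
    {"x": 0,"y": 0,"z": 0.0005,"roll": 0},
  ],
)

```text
time: 11.97
ee_pos: [544.9, 140.2, 213.0]
tool_rot: [[0.4, 0.917, 0.002], [0.917, -0.4, 0.0], [0.001, 0.002, -1.0]]
contact_force: [-1.1, -1.3, 8.8]
width: 0.2
```

Request:
send_rows(
  motion=[
    {"x": 0,"y": 0,"z": 0.0005,"roll": 0},
  ],
)

```text
time: 12.05
ee_pos: [544.9, 140.2, 212.5]
tool_rot: [[0.4, 0.917, 0.002], [0.917, -0.4, -0.0], [0.001, 0.002, -1.0]]
contact_force: [-1.8, -0.4, 9.0]
width: 0.4
```

```bash
python3 - <<'E'
from h import *
np.set_printoptions(precision=2,suppress=True)
s=bot.sense(); print(s["time"],s["ee_pos"],s["contact_force"],s["width"])
im=vision.snapshot("scene"); cv2.imwrite(f"pics/scene9.png",im[:,:,::-1])
a=im[:,:,::-1]
b=cv2.imread("pics/scene8.png");d=cv2.imread("pics/scene7.png")
cv2.imwrite("pics/c9.png",np.hstack([cv2.resize(x[195:225,312:340],None,fx=9,fy=18,interpolation=cv2.INTER_NEAREST) for x in (d,b,a)]))
E
```

```text
12.05 [544.9  140.19 212.53] [-1.79 -0.39  9.01] 0.3692912397463163
```

View pics/c9.png

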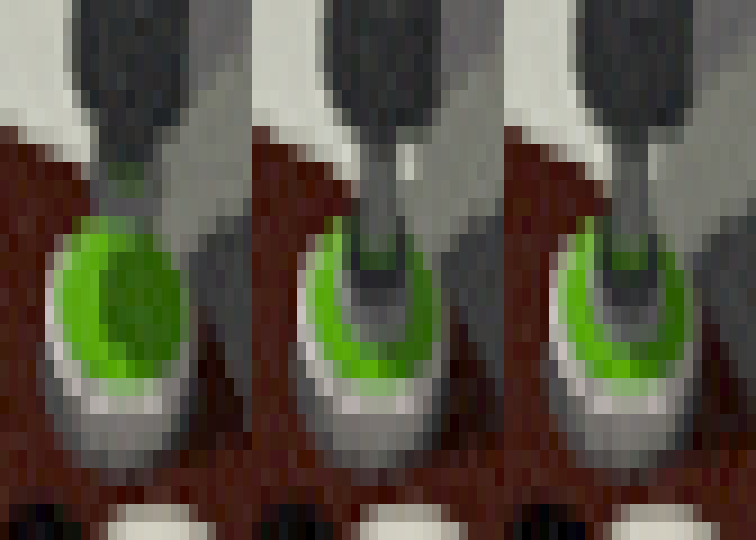

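Request:
send_rows(
  motion=[
    {"x": 0,"y": 0,"z": 0.0004,"roll": 0},
  ],
)

```text
time: 12.18
ee_pos: [544.9, 140.2, 212.2]
tool_rot: [[0.4, 0.917, 0.002], [0.917, -0.4, -0.0], [0.001, 0.002, -1.0]]
contact_force: [-2.8, -1.1, 10.0]
width: 0.2
```

Request:
send_rows(
  motion=[
    {"x": 0,"y": 0,"z": 0.0003,"roll": 0},
  ],
)

```text
time: 12.27
ee_pos: [544.9, 140.2, 211.9]
tool_rot: [[0.4, 0.917, 0.002], [0.917, -0.4, -0.0], [0.001, 0.002, -1.0]]
contact_force: [-1.0, -1.7, 9.1]
width: -0.0
```

Request:
send_rows(
  motion=[
    {"x": 0,"y": 0,"z": 0.0003,"roll": 0},
  ],
)

```text
time: 12.35
ee_pos: [544.9, 140.2, 211.6]
tool_rot: [[0.4, 0.917, 0.002], [0.917, -0.4, -0.0], [0.001, 0.002, -1.0]]
contact_force: [-1.7, -1.5, 9.7]
width: 0.3
```

Request:
send_rows(
  motion=[
    {"x": 0,"y": 0,"z": 0.0003,"roll": 0},
  ],
)

```text
time: 12.43
ee_pos: [544.9, 140.2, 211.4]
tool_rot: [[0.4, 0.917, 0.002], [0.917, -0.4, 0.0], [0.001, 0.002, -1.0]]
contact_force: [-2.0, -0.5, 11.3]
width: 0.5
```

Request:
send_rows(
  motion=[
    {"x": 0,"y": 0,"z": 0.0003,"roll": 0},
  ],
)

```text
time: 12.52
ee_pos: [544.9, 140.2, 211.1]
tool_rot: [[0.4, 0.917, 0.002], [0.917, -0.4, 0.0], [0.001, 0.002, -1.0]]
contact_force: [-2.2, -0.6, 9.9]
width: 0.0
```

Request:
send_rows(
  motion=[
    {"x": 0,"y": 0,"z": -0.005,"roll": 0},
    {"x": 0,"y": 0,"z": -0.015,"roll": 0},
    {"x": 0,"y": 0,"z": -0.02,"roll": 0},
    {"x": 0,"y": 0,"z": -0.01,"roll": 0},
    {"x": -0.014,"y": -0.021,"z": 0,"roll": 0},
    {"x": -0.014,"y": -0.021,"z": 0,"roll": 0},
    {"x": -0.014,"y": -0.021,"z": 0,"roll": 0},
    {"x": -0.012,"y": -0.02,"z": 0,"roll": 0},
    {"x": 0,"y": 0,"z": 0.02,"roll": 0},
    {"x": 0,"y": 0,"z": 0.03,"roll": 0},
    {"x": 0,"y": 0,"z": 0.03,"roll": 0},
    {"x": 0,"y": 0,"z": 0.03,"roll": 0},
    {"x": 0,"y": 0,"z": 0.02,"roll": 0},
    {"x": 0,"y": 0,"z": 0,"roll": 0},
    {"x": 0,"y": 0,"z": 0,"roll": 0},
  ],
)

```text
time: 13.77
ee_pos: [446.5, 123.8, 129.3]
tool_rot: [[0.4, 0.917, -0.002], [0.917, -0.4, -0.0], [-0.001, -0.002, -1.0]]
contact_force: [0.2, 0.8, 1.2]
width: -0.2
```

```bash
python3 - <<'E'
from h import *
import json
np.set_printoptions(precision=2,suppress=True)
s=bot.sense(); print(s["time"],s["ee_pos"],s["contact_force"],s["width"])
c=vision.get_calibration("wrist"); c["extrinsics"]=np.array(c["extrinsics"]).tolist();json.dump(c,open("w10.json","w"))
for n in("wrist","scene"):
    im=vision.snapshot(n); cv2.imwrite(f"pics/{n}10.png",im[:,:,::-1])
for z in (75,85,119,211): print(z,proj("w",(544.4,139.6,z),c))
E
```

```text
13.7667 [446.48 123.83 129.25] [0.19 0.76 1.17] -0.15631858144212532
75 (np.float64(433.8810433767941), np.float64(140.0384090305001))
85 (np.float64(441.77858111788095), np.float64(141.6680296384111))
119 (np.float64(475.83605505853905), np.float64(148.77766214073193))
211 (np.float64(712.8499565430766), np.float64(203.40121455170492))
```

View pics/wrist10.png

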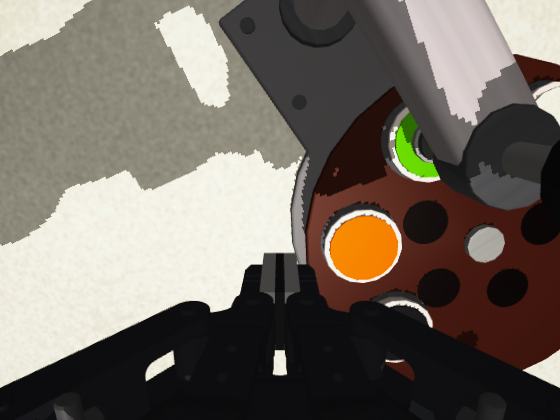

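View pics/scene10.png

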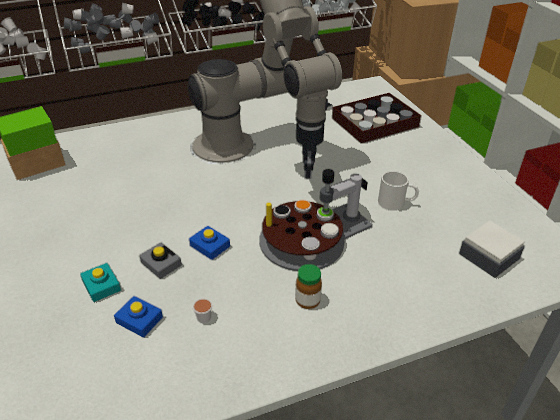

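Request:
send_rows(
  motion=[
    {"x": 0,"y": 0,"z": 0.02,"roll": 0},
    {"x": 0,"y": 0,"z": 0.02,"roll": 0},
    {"x": 0,"y": 0,"z": 0.01,"roll": 0},
    {"x": 0,"y": 0,"z": 0,"roll": 0},
    {"x": 0,"y": 0,"z": 0,"roll": 0},
  ],
)

```text
time: 14.28
ee_pos: [447.8, 124.0, 80.8]
tool_rot: [[0.4, 0.917, 0.002], [0.917, -0.4, 0.0], [0.001, 0.002, -1.0]]
contact_force: [-0.1, -0.8, -0.2]
width: 0.1
```

```bash
python3 - <<'E'
from h import *
import json
np.set_printoptions(precision=2,suppress=True)
s=bot.sense(); print(s["time"],s["ee_pos"],s["contact_force"],s["width"])
c=vision.get_calibration("wrist"); c["extrinsics"]=np.array(c["extrinsics"]).tolist();json.dump(c,open("w11.json","w"))
im=vision.snapshot("wrist"); cv2.imwrite(f"pics/wrist11.png",im[:,:,::-1])
for z in (75,85,119): print(z,proj("w",(544.4,139.6,z),c))
cv2.imwrite("pics/c11.png",cv2.resize(im[90:200,400:560,::-1],None,fx=5,fy=5,interpolation=cv2.INTER_CUBIC))
E
```

```text
14.2833 [447.75 123.97  80.78] [-0.1  -0.79 -0.24] 0.12748726926980805
75 (np.float64(478.0905738311769), np.float64(151.36789187511872))
85 (np.float64(491.53295250030476), np.float64(154.29004199868638))
119 (np.float64(554.0174560995026), np.float64(168.18473400185144))
```

View pics/c11.png

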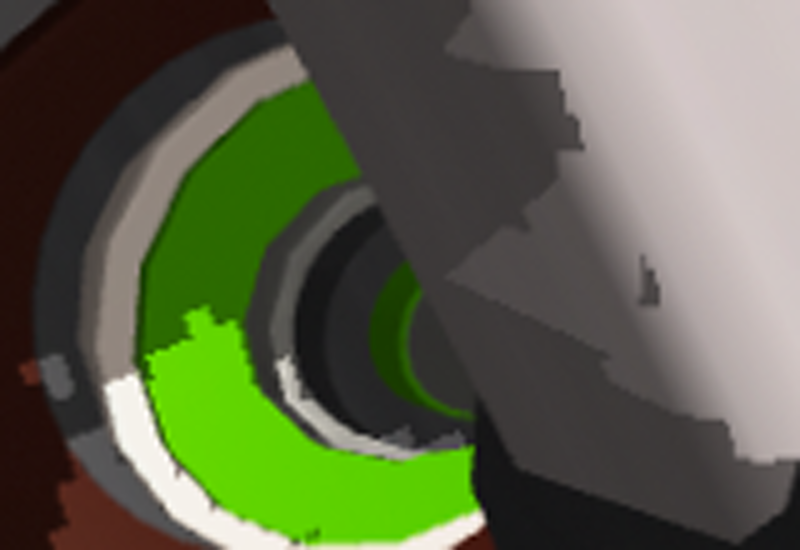

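```bash
python3 - <<'E'
from h import *
import json
c=json.load(open("w11.json"))
im=cv2.imread("pics/wrist11.png")
cv2.imwrite("pics/c12.png",cv2.resize(im[120:185,440:505],None,fx=12,fy=9,interpolation=cv2.INTER_NEAREST))
t=np.linspace(0,2*np.pi,361)
for r in (5,5.5,6,6.5,7,12):
  for z in (75,78,80,82,84,86,88,90):
    q=np.array([proj("w",(544.4+r*np.cos(a),139.6+r*np.sin(a),z),c) for a in t]);i=q[:,0].argmin()
    print(r,z,"left %.1f,%.1f bottom %.1f,%.1f"%(*q[i],*q[q[:,1].argmax()]))
E
```

```text
5 75 left 466.3,152.8 bottom 476.6,163.4
5 78 left 469.9,153.7 bottom 480.4,164.5
5 80 left 472.5,154.3 bottom 483.0,165.2
5 82 left 475.0,154.9 bottom 485.7,166.0
5 84 left 477.7,155.5 bottom 488.4,166.7
5 86 left 480.4,156.2 bottom 491.3,167.5
5 88 left 483.2,156.8 bottom 494.2,168.4
5 90 left 486.0,157.8 bottom 497.1,169.2
5.5 75 left 465.1,153.0 bottom 476.5,164.6
5.5 78 left 468.7,153.9 bottom 480.3,165.7
5.5 80 left 471.2,154.4 bottom 482.9,166.5
5.5 82 left 473.8,155.1 bottom 485.5,167.2
5.5 84 left 476.4,155.7 bottom 488.3,168.0
5.5 86 left 479.1,156.3 bottom 491.1,168.8
5.5 88 left 481.9,157.0 bottom 494.0,169.7
5.5 90 left 484.7,157.9 bottom 496.9,170.5
6 75 left 463.9,153.1 bottom 476.3,165.8
6 78 left 467.5,154.0 bottom 480.1,166.9
6 80 left 470.0,154.6 bottom 482.7,167.7
6 82 left 472.6,155.2 bottom 485.4,168.5
6 84 left 475.2,155.8 bottom 488.1,169.3
6 86 left 477.8,156.5 bottom 490.9,170.1
6 88 left 480.6,157.2 bottom 493.8,171.0
6 90 left 483.4,157.8 bottom 496.8,171.8
6.5 75 left 462.8,153.3 bottom 476.2,167.0
6.5 78 left 466.3,154.2 bottom 479.9,168.1
6.5 80 left 46
[... 207 characters left out ...]
 left 482.1,158.0 bottom 496.6,173.1
7 75 left 461.6,153.4 bottom 476.0,168.2
7 78 left 465.1,154.3 bottom 479.8,169.4
7 80 left 467.6,154.9 bottom 482.4,170.2
7 82 left 470.1,155.5 bottom 485.0,171.0
7 84 left 472.7,156.2 bottom 487.8,171.8
7 86 left 475.3,156.8 bottom 490.6,172.7
7 88 left 478.0,157.5 bottom 493.4,173.5
7 90 left 480.8,158.2 bottom 496.4,174.4
12 75 left 449.7,154.4 bottom 474.5,180.0
12 78 left 453.0,155.3 bottom 478.3,181.4
12 80 left 455.3,155.9 bottom 480.8,182.3
12 82 left 457.7,156.5 bottom 483.4,183.3
12 84 left 460.1,157.7 bottom 486.1,184.3
12 86 left 462.6,158.4 bottom 488.8,185.3
12 88 left 465.1,159.1 bottom 491.7,186.3
12 90 left 467.8,159.8 bottom 494.6,187.4
```

View pics/c12.png

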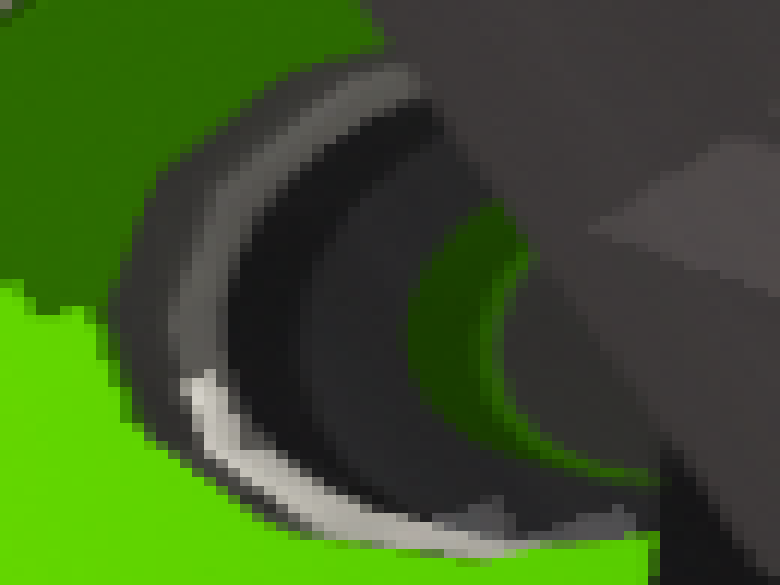

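The wrist close-up shows the pad on the lid (pad edge at 449 px), the green sleeve from 474 to 480 px, and so about 4.5 mm of the 10 mm sleeve in view. That puts the spring at about 5.5–6 mm, which agrees with the force readings. Next is the log button. The yellow-topped boxes in the top view are blue (329,238), grey (372,231), teal (420,223) and blue (397,180). The grey one fits the description, as the crop confirmed.

Request:
send_rows(
  motion=[
    {"x": 0,"y": 0,"z": -0.02,"roll": 0},
    {"x": 0,"y": 0,"z": -0.03,"roll": 0},
    {"x": 0,"y": 0,"z": -0.03,"roll": 0},
    {"x": 0,"y": 0,"z": -0.03,"roll": 0},
    {"x": 0,"y": 0,"z": -0.03,"roll": 0},
  ],
)

```text
time: 14.75
ee_pos: [447.2, 123.9, 223.0]
tool_rot: [[0.4, 0.917, 0.003], [0.917, -0.4, 0.0], [0.001, 0.003, -1.0]]
contact_force: [0.6, 0.4, -0.6]
width: -0.3
```

Request:
send_rows(
  motion=[
    {"x": -0.0277,"y": 0.0168,"z": 0,"roll": 0},
    {"x": -0.0277,"y": 0.0168,"z": 0,"roll": 0},
    {"x": -0.0277,"y": 0.0168,"z": 0,"roll": 0},
    {"x": -0.0277,"y": 0.0168,"z": 0,"roll": 0},
    {"x": -0.0277,"y": 0.0168,"z": 0,"roll": 0},
    {"x": -0.0277,"y": 0.0168,"z": 0,"roll": 0},
    {"x": -0.0277,"y": 0.0168,"z": 0,"roll": 0},
    {"x": -0.0277,"y": 0.0168,"z": 0,"roll": 0},
    {"x": -0.0277,"y": 0.0168,"z": 0,"roll": 0},
    {"x": -0.0277,"y": 0.0168,"z": 0,"roll": 0},
    {"x": -0.0277,"y": 0.0168,"z": 0,"roll": 0},
    {"x": -0.0277,"y": 0.0168,"z": 0,"roll": 0},
    {"x": -0.0277,"y": 0.0168,"z": 0,"roll": 0},
    {"x": -0.0277,"y": 0.0168,"z": 0,"roll": 0},
    {"x": 0,"y": 0,"z": 0.03,"roll": 0},
    {"x": 0,"y": 0,"z": 0.03,"roll": 0},
    {"x": 0,"y": 0,"z": 0.03,"roll": 0},
    {"x": 0,"y": 0,"z": 0.03,"roll": 0},
    {"x": 0,"y": 0,"z": 0,"roll": 0},
    {"x": 0,"y": 0,"z": 0,"roll": 0},
  ],
)

```text
time: 16.42
ee_pos: [507.4, -325.5, 100.2]
tool_rot: [[0.4, 0.917, -0.001], [0.917, -0.4, 0.001], [0.0, -0.001, -1.0]]
contact_force: [0.1, -0.2, 1.2]
width: 0.1
```

```bash
python3 - <<'E'
from h import *
np.set_printoptions(precision=3,suppress=True)
s=bot.sense(); print(s["time"],s["ee_pos"],s["tool_rot"],s["contact_force"],s["width"])
im=vision.snapshot("scene")[:,:,::-1]; cv2.imwrite(f"pics/scene13.png",im)
w=vision.snapshot("wrist")[:,:,::-1]; cv2.imwrite(f"pics/wrist13.png",w)
cv2.imwrite("pics/c13.png",np.hstack([cv2.resize(im[180:300,80:240],(440,330),interpolation=cv2.INTER_CUBIC),cv2.resize(w,(360,330))]))
E
```

```text
16.4167 [ 507.361 -325.521  100.223] [[ 0.4    0.917 -0.001]
 [ 0.917 -0.4    0.001]
 [ 0.    -0.001 -1.   ]] [ 0.112 -0.195  1.183] 0.09548857897765849
```

View pics/c13.png

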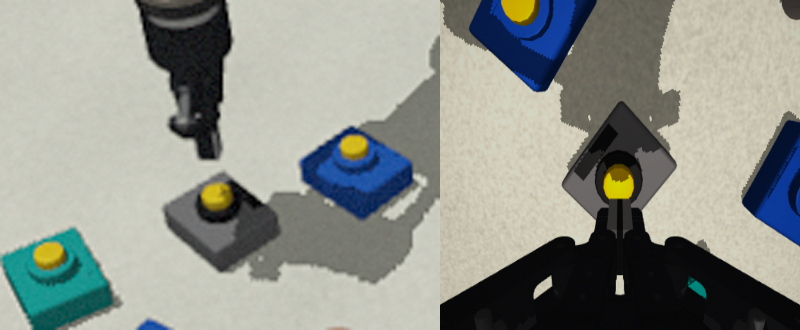

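Request:
send_rows(
  motion=[
    {"x": 0,"y": 0,"z": 0.015,"roll": 0},
    {"x": 0,"y": 0,"z": 0.018,"roll": 0},
    {"x": 0,"y": 0,"z": 0.012,"roll": 0},
    {"x": 0,"y": 0,"z": 0.004,"roll": 0},
    {"x": 0,"y": 0,"z": 0.002,"roll": 0},
    {"x": 0,"y": 0,"z": 0.002,"roll": 0},
    {"x": 0,"y": 0,"z": 0.002,"roll": 0},
    {"x": 0,"y": 0,"z": 0,"roll": 0},
  ],
)

```text
time: 17.18
ee_pos: [508.0, -325.9, 47.9]
tool_rot: [[0.4, 0.917, 0.002], [0.917, -0.4, -0.002], [-0.001, 0.002, -1.0]]
contact_force: [-4.5, 4.7, 15.7]
width: 0.1
```

Request:
send_rows(
  motion=[
    {"x": 0,"y": 0,"z": 0.001,"roll": 0},
    {"x": 0,"y": 0,"z": 0.001,"roll": 0},
    {"x": 0,"y": 0,"z": 0,"roll": 0},
    {"x": 0,"y": 0,"z": 0,"roll": 0},
  ],
)

```text
time: 17.52
ee_pos: [508.0, -326.0, 47.6]
tool_rot: [[0.4, 0.917, 0.002], [0.917, -0.399, -0.002], [-0.001, 0.003, -1.0]]
contact_force: [-8.3, 7.8, 28.9]
width: 0.2
```

```bash
python3 - <<'E'
from h import *
im=vision.snapshot("scene")[:,:,::-1]; cv2.imwrite(f"pics/scene14.png",im)
w=vision.snapshot("wrist")[:,:,::-1]; cv2.imwrite(f"pics/wrist14.png",w)
p=lambda z:proj("scene",(508,-326,z)); print(p(50),p(44))
cv2.imwrite("pics/c14.png",np.hstack([cv2.resize(im[230:280,130:190],(440,400),interpolation=cv2.INTER_CUBIC),cv2.resize(w[120:300,180:380],(360,400))]))
E
```

```text
(np.float64(157.87839292322423), np.float64(250.43732651515143)) (np.float64(158.18608684044406), np.float64(252.08890314979274))
```

View pics/c14.png

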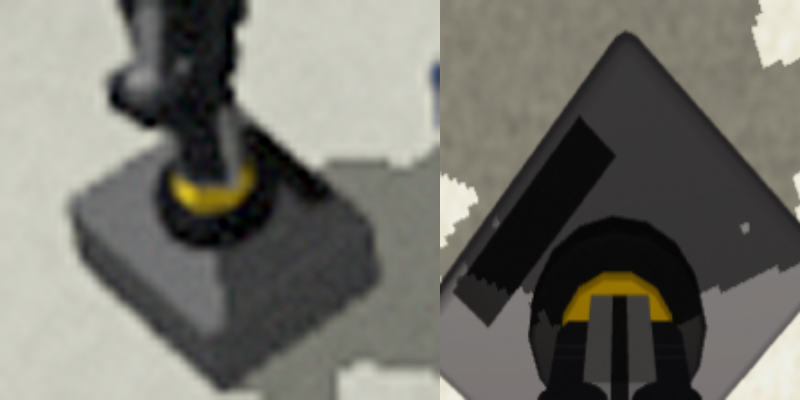

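The shut fingers, about 29 by 22 mm as a block, are catching the black collar around the button at (620,300) in the crop, so it isn't fully down. One fingertip at 14.5 by 22 mm should fit inside the collar, so I'll lift, part-open and press with a single finger.

Request:
send_rows(
  hand=135,
  motion=[
    {"x": 0,"y": 0,"z": -0.01,"roll": 0},
    {"x": 0,"y": 0,"z": -0.02,"roll": 0},
    {"x": 0,"y": 0,"z": -0.02,"roll": 0},
    {"x": 0,"y": 0,"z": -0.01,"roll": 0},
    {"x": 0,"y": 0,"z": 0,"roll": 0},
    {"x": 0,"y": 0,"z": 0,"roll": 0},
    {"x": 0,"y": 0,"z": 0,"roll": 0},
  ],
)

```text
time: 18.2
ee_pos: [507.0, -325.3, 101.7]
tool_rot: [[0.4, 0.917, -0.001], [0.917, -0.4, 0.001], [0.0, -0.001, -1.0]]
contact_force: [0.3, -0.3, -1.5]
width: 40.4
```

```bash
python3 - <<'E'
from h import *
import json
np.set_printoptions(precision=3,suppress=True)
s=bot.sense(); print(s["time"],s["ee_pos"],s["contact_force"],s["width"])
c=vision.get_calibration("wrist"); c["extrinsics"]=np.array(c["extrinsics"]).tolist();json.dump(c,open("w15.json","w"))
w=vision.snapshot("wrist")[:,:,::-1]; cv2.imwrite(f"pics/wrist15.png",w)
E
```

```text
18.2 [ 507.007 -325.28   101.724] [ 0.263 -0.326 -1.459] 40.35403241345466
```

View pics/wrist15.png

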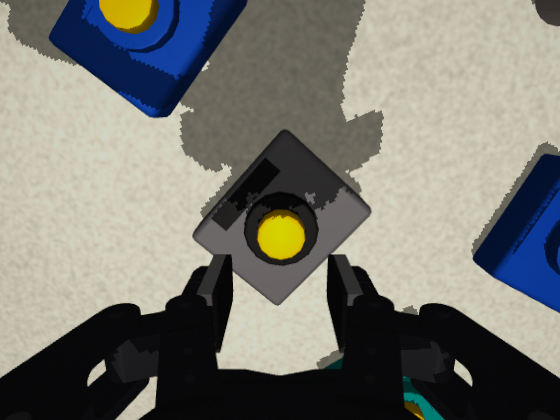

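```bash
python3 - <<'E'
from h import *
import json
c=json.load(open("w15.json")); p=atz("w",281,235.5,50,c); s=bot.sense()
d=p-s["ee_pos"]; print(p, s["tool_rot"].T@d if hasattr(s["tool_rot"],'T') else np.array(s["tool_rot"]).T@d)
for z in (44,32): print(z,atz("w",281,229.5,z,c))
print(atz("w",246,229,44,c),atz("w",318,229,44,c))
E
```

```text
[ 508.29133343 -325.4652176    50.        ] [ 0.25607244  1.50591768 51.41463068]
44 [ 508.92503517 -324.04313678   44.        ]
32 [ 507.34917387 -327.73788084   32.        ]
[ 490.46615965 -315.6785594    44.        ] [ 528.6793947  -332.32266175   44.        ]
```

Request:
send_rows(
  motion=[
    {"x": 0.0003,"y": -0.026,"z": 0,"roll": 0},
    {"x": 0,"y": 0,"z": 0.015,"roll": 0},
    {"x": 0,"y": 0,"z": 0.02,"roll": 0},
    {"x": 0,"y": 0,"z": 0.012,"roll": 0},
    {"x": 0,"y": 0,"z": 0.003,"roll": 0},
    {"x": 0,"y": 0,"z": 0,"roll": 0},
    {"x": 0,"y": 0,"z": 0,"roll": 0},
  ],
)

```text
time: 18.83
ee_pos: [483.7, -314.9, 52.7]
tool_rot: [[0.4, 0.917, -0.001], [0.917, -0.4, 0.0], [0.0, -0.001, -1.0]]
contact_force: [-0.5, 0.9, 0.9]
width: 40.4
```

Request:
send_rows(
  motion=[
    {"x": 0,"y": 0,"z": 0.002,"roll": 0},
    {"x": 0,"y": 0,"z": 0.002,"roll": 0},
    {"x": 0,"y": 0,"z": 0,"roll": 0},
  ],
)

```text
time: 19.08
ee_pos: [484.2, -315.3, 49.1]
tool_rot: [[0.4, 0.917, 0.001], [0.917, -0.4, -0.001], [-0.0, 0.002, -1.0]]
contact_force: [0.3, -0.4, 2.9]
width: 39.8
```

Request:
send_rows(
  motion=[
    {"x": 0,"y": 0,"z": 0.002,"roll": 0},
    {"x": 0,"y": 0,"z": 0,"roll": 0},
  ],
)

```text
time: 19.25
ee_pos: [484.2, -315.3, 47.1]
tool_rot: [[0.4, 0.917, 0.001], [0.917, -0.4, -0.001], [-0.0, 0.002, -1.0]]
contact_force: [1.1, 1.3, 5.1]
width: 40.4
```

Request:
send_rows(
  motion=[
    {"x": 0,"y": 0,"z": 0.002,"roll": 0},
    {"x": 0,"y": 0,"z": 0,"roll": 0},
  ],
)

```text
time: 19.42
ee_pos: [484.3, -315.4, 46.3]
tool_rot: [[0.4, 0.917, 0.002], [0.917, -0.4, -0.001], [-0.001, 0.002, -1.0]]
contact_force: [-2.7, 2.7, 11.4]
width: 40.4
```

```bash
python3 - <<'E'
from h import *
s=bot.sense(); print(s["time"],s["ee_pos"],s["contact_force"],s["width"])
im=vision.snapshot("scene")[:,:,::-1]; cv2.imwrite(f"pics/scene16.png",im)
w=vision.snapshot("wrist")[:,:,::-1]; cv2.imwrite(f"pics/wrist16.png",w)
cv2.imwrite("pics/c16.png",np.hstack([cv2.resize(im[230:280,130:190],(440,400),interpolation=cv2.INTER_CUBIC),cv2.resize(w[120:300,230:430],(360,400))]))
E
```

```text
19.4167 [ 484.32606512 -315.36752529   46.30548999] [-2.66821837  2.68003458 11.39122305] 40.35893925909868
```

View pics/c16.png

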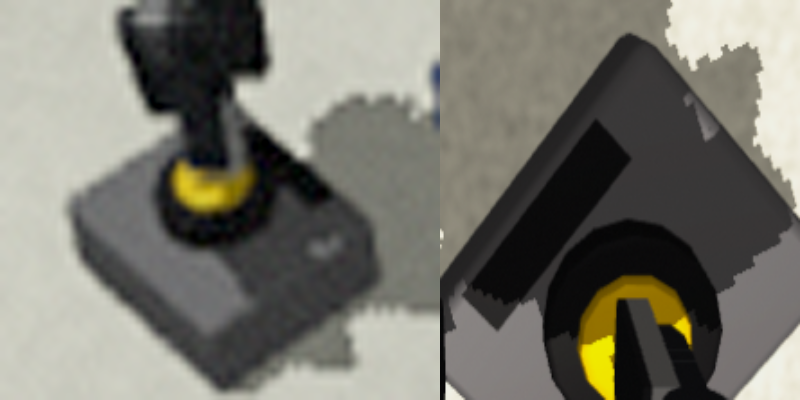

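```bash
python3 - <<'E'
from h import *
L=[cv2.imread(f"pics/scene{k}.png")[236:270,140:178] for k in (13,14,16)]
cv2.imwrite("pics/c17.png",np.hstack([cv2.resize(x,(265,540),interpolation=cv2.INTER_NEAREST) for x in L]))
E
```

```text
(no output)
```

View pics/c17.png

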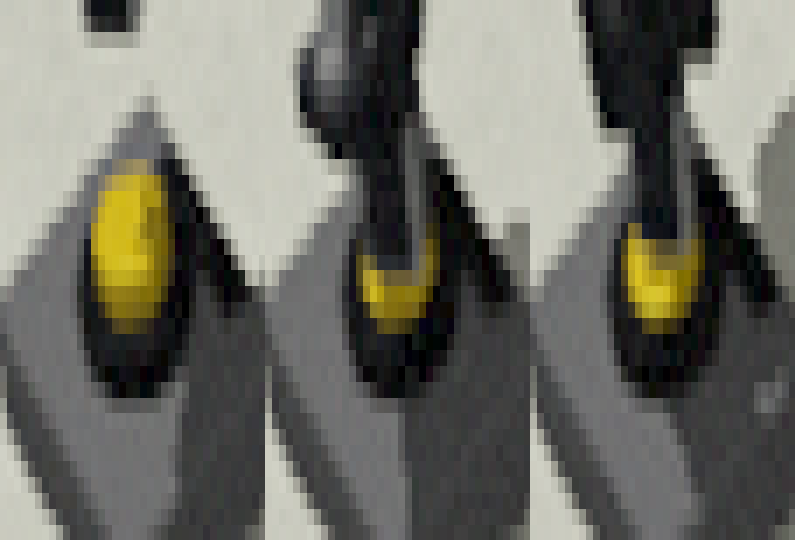

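Request:
send_rows(
  motion=[
    {"x": 0,"y": 0,"z": 0.0005,"roll": 0},
    {"x": 0,"y": 0,"z": 0,"roll": 0},
    {"x": 0,"y": 0,"z": 0,"roll": 0},
    {"x": 0,"y": 0,"z": 0,"roll": 0},
    {"x": 0,"y": 0,"z": 0,"roll": 0},
    {"x": 0,"y": 0,"z": 0,"roll": 0},
    {"x": 0,"y": 0,"z": 0,"roll": 0},
    {"x": 0,"y": 0,"z": 0,"roll": 0},
    {"x": 0,"y": 0,"z": 0,"roll": 0},
    {"x": 0,"y": 0,"z": 0,"roll": 0},
    {"x": 0,"y": 0,"z": 0,"roll": 0},
    {"x": 0,"y": 0,"z": 0,"roll": 0},
    {"x": 0,"y": 0,"z": 0,"roll": 0},
    {"x": 0,"y": 0,"z": 0,"roll": 0},
    {"x": 0,"y": 0,"z": 0,"roll": 0},
    {"x": 0,"y": 0,"z": 0,"roll": 0},
    {"x": 0,"y": 0,"z": 0,"roll": 0},
    {"x": 0,"y": 0,"z": 0,"roll": 0},
    {"x": 0,"y": 0,"z": 0,"roll": 0},
    {"x": 0,"y": 0,"z": 0,"roll": 0},
  ],
)

```text
time: 21.18
ee_pos: [484.3, -315.4, 46.2]
tool_rot: [[0.4, 0.917, 0.002], [0.917, -0.4, -0.002], [-0.001, 0.003, -1.0]]
contact_force: [-3.5, 2.4, 15.2]
width: 40.0
```

Request:
send_rows(
  motion=[
    {"x": 0,"y": 0,"z": 0,"roll": 0},
    {"x": 0,"y": 0,"z": 0,"roll": 0},
    {"x": 0,"y": 0,"z": 0,"roll": 0},
    {"x": 0,"y": 0,"z": 0,"roll": 0},
    {"x": 0,"y": 0,"z": 0,"roll": 0},
    {"x": 0,"y": 0,"z": 0,"roll": 0},
    {"x": 0,"y": 0,"z": 0,"roll": 0},
    {"x": 0,"y": 0,"z": 0,"roll": 0},
    {"x": 0,"y": 0,"z": 0,"roll": 0},
    {"x": 0,"y": 0,"z": 0,"roll": 0},
  ],
)

```text
time: 22.02
ee_pos: [484.4, -315.4, 46.2]
tool_rot: [[0.4, 0.917, 0.002], [0.917, -0.4, -0.002], [-0.001, 0.003, -1.0]]
contact_force: [-4.0, 2.8, 15.6]
width: 40.3
```

Request:
send_rows(
  motion=[
    {"x": 0,"y": 0,"z": -0.01,"roll": 0},
    {"x": 0,"y": 0,"z": -0.02,"roll": 0},
    {"x": 0,"y": 0,"z": -0.03,"roll": 0},
    {"x": 0,"y": 0,"z": -0.03,"roll": 0},
    {"x": 0,"y": 0,"z": -0.02,"roll": 0},
    {"x": 0,"y": 0,"z": 0,"roll": 0},
    {"x": 0,"y": 0,"z": 0,"roll": 0},
  ],
)

```text
time: 22.6
ee_pos: [484.0, -315.2, 155.1]
tool_rot: [[0.4, 0.917, 0.002], [0.917, -0.4, -0.001], [-0.001, 0.002, -1.0]]
contact_force: [-0.3, 0.7, -0.9]
width: 40.3
```

```bash
python3 - <<'E'
from h import *
s=bot.sense(); print(s["time"],s["ee_pos"],s["contact_force"],s["width"])
im=vision.snapshot("scene")[:,:,::-1]; cv2.imwrite(f"pics/scene18.png",im)
cv2.imwrite("pics/c18.png",np.hstack([cv2.resize(im[150:300,80:240],(400,400),interpolation=cv2.INTER_CUBIC),cv2.resize(im[150:270,250:370],(400,400),interpolation=cv2.INTER_CUBIC)]))
E
```

```text
22.6 [ 484.04956871 -315.16731897  155.10583091] [-0.30704642  0.6584187  -0.91407229] 40.28712459995942
```

View pics/c18.png

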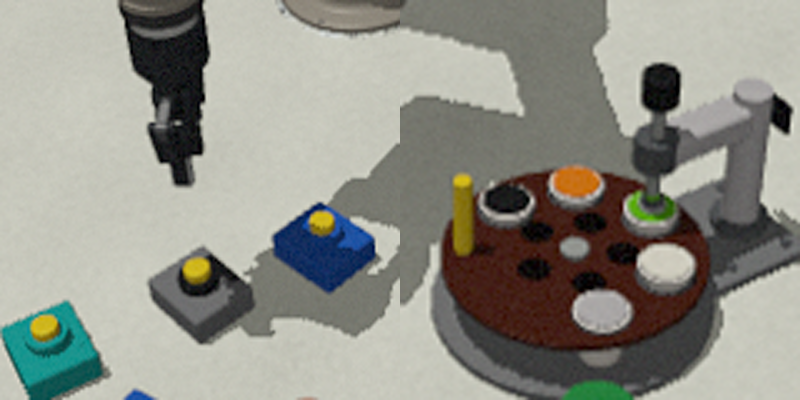

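```bash
python3 - <<'E'
from station import bot
print(bot.sign_off())
E
```

```text
the job is handed in; nothing more can be done
None
```

I did the job in the order asked and handed it in at about 22.7 s, with the robot clear of everything. No verdict was reported.

- **Carousel:** I gripped the yellow post and turned the carousel clockwise about 30°. In a wrist-camera view, the green pod sat about 0.5° (0.7 mm) from the gauge's axis. A rougher check using the other pods' positions suggested up to about 1°.
- **Gauge:** I pushed the knob down until the force rose as the foot touched the lid, at about 217 mm tool height, and stopped at 211 mm. The forces put the spring at about 6 mm. A close-up showed about 4.5 mm of the green sleeve still in view, which makes it about 5.5 mm. The push never passed about 11 N. The last picture shows the foot still on the lid.
- **Log button:** I pressed the button on the grey box, not the blue or turquoise ones.
    - **First press:** With the fingers shut, it stopped at about 48 mm tool height and reached 29 N. I took that for the fingers catching the collar and let go after about half a second. Later evidence suggests it was already fully down, so the button was probably pressed twice.
    - **Second press:** With one fingertip, I held it for over 2.5 s at 11–16 N, then released it, and it came back up.
    - **Disagreement:** The press stopped at a tool-height reading of 46.2 mm, where I expected 44 mm for fully down. The force built to about 5 N over roughly 6 mm and then met a hard stop, so I judged it fully down.

The arm never went near the mug, jar or spare pod, though I did not measure their positions again at the end.

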